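Clamp a PVC valve in the bench ratchet clamp

ROBOT

A 6-joint arm with a two-finger parallel gripper is mounted at the origin on the work surface. World frame = base frame: x ahead of the robot, y to its left, z up, the work surface at z = 0. Lengths are in m, angles in rad, forces in N, time in s.
With the tool pointing down it reaches from about 0.3 to 0.825 m from the base axis. Payload 5.4 kg.
Tool frame: the origin (TCP) lies at the very end of the fingers, on their centre line; the grasp point (between the pads) lies 19 mm behind it; z points along the fingers, y is the line along which they close (so a half turn about z gives the same grasp; the last joint's range is limited). The gripper opens to 92 mm and grips with 3 to 60 N. Pads are 20 mm wide; open, the fingers measure 128 mm over their backs; the gripper's body (75 mm by 189 mm) begins 69 mm behind the grasp point.
Start: joints at [1.119, 0.158, 1.597, -0, 1.386, -0.21], TCP at [0.138, 0.558, 0.215] pointing down, gripper open.
Joint ranges: [-2.91, 2.91], [-0.94, 2.29], [0.18, 2.7], [-1.29, 4.43], [0.17, 2.64], [-3, 3]. Speed limits (rad/s): [2.57, 2.57, 3.14, 3.14, 3.14, 3.14].

INTERFACE

Orientations are given as a 3x3 rotation matrix whose columns are the frame's x, y, z axes.
In Python, from bench import arm, snapshot, order, outline_of, spot_point gives the robot as it stands. The module is installed in compiled form; this text tells all that it offers.
- The arm moves only by the tool carry_out, never from a script. Its arguments are lists of equal length, an entry for each row: "delta_pos": the shift along the tool's x, y, z in mm, a list of three; "twist": the turn, a rotation vector about the tool's x, y, z in degrees, a list of three; "grip": the finger opening in mm, from 0 to 91.9. In form: {"delta_pos": [[dx, dy, dz], ...], "twist": [[rx, ry, rz], ...], "grip": [grip, ...]}. A call has 1 to 12 rows; each row is the pose to reach, as a shift and turn from the pose commanded when the call began, along the tool's axes at that moment; what a row does not reach only later rows make up. A row lasts 1/12 s, in which the tool goes at most 41.7 mm and 7.16 degrees, less where a joint would pass 70% of its speed; a pose out of reach is approached as far as the arm can. A call with a gripper value outside its range is refused whole. The fingers move at their own pace and stop on an object; the grip force is fixed at half the most. Time passes only in rows, so rows that repeat a pose let the fingers close. It gives the time, the measured TCP pose, the force, the opening and the grip force at its end, in the units of the state.
- arm.observe(): the state, without advancing time (a new reading comes with each control period).
- snapshot(name): name is "scene" or "top"; returns a dict with "img" (480x640x3 uint8, red, green, blue), "range_z" (480x640 float32, m along the optical axis (not along the pixel's ray), 0 where there is no reading), "camera_matrix" (3x3 intrinsics, pixels), "R" (3x3) and "t" (3): a world point X has camera coordinates R X + t. Camera axes: x right, y down, z forward; pixel columns grow to the right and rows downward; lengths in m; the calibration is good to about 2 mm. A picture is of the moment at which its call begins.
- order.job_done(): hands the job in; it is judged then, once.
Trained networks look in a picture, given as the dict that the camera call returned (one of the last four; its "shot" number tells which), for a name from the list of things; names that differ only in an ending like _2 or _b are one class to them, and where a whole thing is asked for, a point or a joint stands for the part that bears it (a point fixed in the world has none). Each returns a list of dicts, best first, with "p" (0 to 1); they miss things now and then, are a little off and sometimes report something else, mostly with a low value. They report only what shows in the picture. A call takes as long as a camera call. They do not tell look-alikes from the thing itself.
- outline_of(picture, thing): "mask" (480x640 bool, what is visible of it) and "xy" ([column, row] in pixels, amid what is visible of it).
- spot_point(picture, thing): "xy" ([column, row] in pixels: a listed point, or the origin of a listed thing).
The state is a dict: "clock": time; "qpos": joint angles; "dq": joint speeds; "effort": joint torques, N m; "position": TCP position; "ee_rot": TCP orientation; "wrist_force": force on the tool from outside, world axes, zero at the start; "wrist_torque": the same for the moment, N m; "opening": opening from 0.0 (shut) to 1.0 (fully open); "grip_force": force on a finger pad.
Only numpy, scipy, OpenCV 4.12 (cv2) and the standard library are available. Lean on these libraries where they do the work, as an engineer would, in place of code of your own. Each camera call takes 0.05 s, during which the arm holds its last target. There are 200 camera calls.

TASK

Stand the grey PVC valve by its orange handle on the bed of the blue ratchet clamp, centred between the jaws and square to them, and let go of it. Then take the clamp's hand lever by its black ball knob and pump it in short full strokes, a tooth a stroke, until the resistance at the knob shows that the valve is held firmly (a clamping force of at least 15 N) but not crushed (over 45 N). Let the lever go back to rest and release it, and leave the other things on the bench where they are.

Things in the scene. Friction and masses are not known exactly. Their poses are not given: they have to be found in the camera images.
- clamp: Blue ratchet clamp bolted to the bench, 358 x 96 mm. Origin on the bench surface at mid-width; x points along the clamp from the lever end to the fixed jaw, z up, y runs along the jaw faces. In this frame, mm: base plate x -195 to 163; steel bed, top at z 14, x 5 to 160, y -48 to 48; cheek plates that carry lever and pawls x -150 to -46, y -24 to 24, up to z 66.
- bed (a point): The spot for the valve: a point on top of the clamp's flat steel bed, clamp x 80, y 0, z 14 mm, axes as the clamp's. The fixed jaw face is 32 to 42 mm from it in +x. Opposite, in -x, a yellow silicone-faced pad, 76 mm wide in y, up to clamp z 58, starts 32 to 44 mm from it (not measured). A valve centred here clears both.
- fixed_jaw: Fixed jaw, a blue plate 92 mm wide, up to z 62, bolted to the clamp. Origin at mid-width of its face towards the pad, at bench level (clamp x 112 to 122 mm); axes as the clamp's. Its push on the valve is the clamping force. The pad opposite rides on springs (2.2 N per mm) on a toothed ram: once it bears, each tooth adds 12 to 13 N. With the lever at 0.35 the jaws press some 8 N harder than after it is back.
- lever (a joint): Hand lever angle, rad: 0 at rest, leaning back 0.35 from upright on its rear stop; grows as the knob swings towards the fixed jaw; hard stop 0.39. The first 0.03 to 0.06 is idle, then it pushes the ram on; by 0.32 a fixed pawl has caught the next tooth (6 mm) and holds it as the lever goes back. 0.34 to 0.37 is a good end of stroke; back below 0.02 it picks up the next tooth. No way back.
- lever_pivot (a point): Point on the lever's pivot axis (along clamp y), clamp x -95, z 22 mm; the knob centre swings about it at 145 mm. Springs return the lever and the ram. Push needed at the knob along the stroke, near its end: about 4 N while the ram runs free, then 4 N plus a quarter of the clamping force (about 3 N more per tooth). It takes 4 to 8 strokes from the start to a firm hold.
- knob (a point): Centre of the black ball knob, 30 mm diameter, on the end of the lever (a 10 mm rod below it). With the lever at rest it is at x -145, y 0, z 158 mm of the clamp. It can be pinched from above, fingers on its two sides along clamp y; it turns between the fingers as the lever swings.
- valve: Grey PVC ball valve, 0.28 kg: barrel 100 mm long along its y axis with eight-sided union nuts 50 mm across flats, 82 mm tall over the handle. Origin at the centre of its underside, z up. 50 mm wide in x, where the clamp grips it on the flats of the nuts. Either way round is right: its y axis parallel to the clamp's y axis, either sense. More than 45 N crushes it.
- valve_handle (a point): Centre of the valve's orange T-handle, a bar 12 mm thick (valve x), 64 mm long (valve y) and 20 mm high, 72 mm above the underside, on a 12 mm stem; the grey body below begins at 54 mm. Axes as the valve's.
- valve_centre (a point): Middle of the valve's barrel, 25 mm above its underside (39 mm above the bench when it stands on the bed of the clamp).
- shower_head_centre (a point): Chrome shower head standing on its face, 96 mm diameter, 62 mm tall; its middle. A bystander.
- pipe_fitting_centre (a point): White ceramic pipe fitting, 60 mm diameter foot, 62 mm tall, with a 40 mm side branch; its middle. A bystander.
- wall_plug_centre (a point): White plastic wall plug, 46 x 46 x 30 mm, with two brass pins; its middle. A bystander.
- organizer_bin (a point): A point on the top rim of the rotating plastic organizer (200 mm diameter, 160 mm tall over its knob), 90 mm from its upright turning axis. A bystander: do not turn it.
Not all that is in view belongs to the job. Leave any brown look-alike of the valve alone.

How it is judged:
By the outcome, as a careful person would: the job done as asked, in the order asked, and still so for the second after the job is handed in, with the robot touching nothing.
It also fails if it takes over 72 s, if anything falls off the work surface, if the arm or the gripper's body presses on something with over 40 N, if the wrist force passes 120 N, or if a joint passes its speed limit or range.

## Working session

There is one attempt and no reset: what is moved stays moved. The work goes in short steps, Python scripts to look and compute and a tool call to move; the robot and the scene stay as the last step left them, time stands still between calls to the robot, and variables do not carry over. Pictures are saved under pics/ and viewed, at most 10 in all, crops included, and the job is handed in when it is done.

Besides the shell and the picture viewer there is one more tool, called after ">>>" by a JSON object that holds its "fn" and its "kwargs", one argument or row to a line. carry_out: Moves the arm, as the interface text tells. Its arguments: {"type":"object","properties":{"delta_pos":{"type":"array","items":{"type":"array","items":{"type":"number"}}},"twist":{"type":"array","items":{"type":"array","items":{"type":"number"}}},"grip":{"type":"array","items":{"type":"number"}}},"required":["delta_pos","twist","grip"]}

```bash
mkdir -p pics; cat > h.py <<'E'
import numpy as np, cv2
from bench import arm, snapshot, order, outline_of, spot_point
def world(p,uv,z=None,d=None):
    K,R,t=p["camera_matrix"],p["R"],p["t"]
    r=np.linalg.inv(K)@np.array([uv[0],uv[1],1.0])
    if z is None:
        if d is None:
            u,v=int(round(uv[0])),int(round(uv[1])); w=p["range_z"][max(v-1,0):v+2,max(u-1,0):u+2]; w=w[w>0]; d=np.median(w) if w.size else np.nan
        return R.T@(r*d-t)
    a=R.T@r; c=-R.T@t
    return c+a*(z-c[2])/a[2]
def pix(p,X):
    x=p["camera_matrix"]@(p["R"]@np.asarray(X)+p["t"]); return x[:2]/x[2]
def cloud(p,mask):
    v,u=np.nonzero(mask&(p["range_z"]>0)); d=p["range_z"][v,u]
    r=np.linalg.inv(p["camera_matrix"])@np.stack([u,v,np.ones_like(u)]).astype(float)
    return (p["R"].T@(r*d-p["t"][:,None])).T
def save(n,im): cv2.imwrite("pics/"+n+".png",cv2.cvtColor(im,cv2.COLOR_RGB2BGR))
E
python3 - <<'E'
from h import *
np.set_printoptions(precision=4,suppress=True)
for n in("scene","top"):
    p=snapshot(n); save(n+"0",p["img"])
    for t in("valve","valve_handle","valve_centre","clamp","bed","fixed_jaw","knob","lever_pivot","organizer_bin"):
        for s in spot_point(p,t)[:3]: print(n,t,round(s["p"],2),np.round(s["xy"],1),world(p,s["xy"]))
s=arm.observe(); print(s["clock"],s["position"],s["ee_rot"],s["wrist_force"])
E
```

```text
scene valve 0.91 [465.4 326.6] [0.3701 0.2663 0.0267]
scene valve 0.73 [507.2 396.9] [0.4439 0.4424 0.0435]
scene valve 0.67 [428.  361.3] [0.5245 0.2977 0.0517]
scene valve_handle 0.75 [478.8 308.5] [0.3495 0.2705 0.083 ]
scene valve_handle 0.65 [514.5 375.7] [0.4203 0.4277 0.0807]
scene valve_handle 0.57 [430.8 344.3] [0.5091 0.2824 0.0824]
scene valve_centre 0.89 [428.6 354. ] [0.5258 0.2949 0.0759]
scene valve_centre 0.79 [469.2 321.4] [0.3643 0.2676 0.0435]
scene clamp 0.83 [302.1 271.7] [ 0.6107 -0.0673  0.0559]
scene clamp 0.29 [288.6 186.7] [ 0.4712 -0.367   0.0856]
scene bed 0.61 [326.  298.8] [0.5974 0.0215 0.03  ]
scene bed 0.57 [371.5 423. ] [0.714  0.3433 0.0633]
scene bed 0.56 [317.2 288.7] [ 0.5904 -0.0281  0.0166]
scene fixed_jaw 0.82 [327.9 296.5] [0.5911 0.0204 0.0336]
scene knob 0.87 [263.4 197.4] [ 0.609  -0.259   0.1678]
scene knob 0.74 [279.3 249.1] [ 0.6146 -0.1764  0.0504]
scene lever_pivot 0.92 [276.9 249.4] [ 0.6159 -0.188   0.0409]
scene organizer_bin 0.55 [287.7 182.9] [ 0.4597 -0.3921  0.0804]
top valve 0.86 [186.7 270.2] [0.4994 0.2676 0.0526]
top valve 
[... 450 characters left out ...]
clamp 0.61 [332.8 237.9] [ 0.5784 -0.1064  0.0635]
top bed 0.89 [303.4 239.6] [ 0.5817 -0.03    0.0176]
top fixed_jaw 0.65 [289.8 243.6] [0.5719 0.0061 0.014 ]
top fixed_jaw 0.26 [181.4 267.7] [0.5029 0.2743 0.0814]
top knob 0.69 [396.  222.7] [ 0.5961 -0.2535  0.1751]
top knob 0.42 [189.1 272.9] [0.493  0.2625 0.0473]
top lever_pivot 0.93 [369.2 234.2] [ 0.5894 -0.2007  0.0507]
top lever_pivot 0.28 [300.8 238.1] [ 0.5858 -0.0231  0.0172]
top organizer_bin 0.93 [441.1 282.1] [ 0.462  -0.3745  0.0817]
top organizer_bin 0.75 [189.  273.8] [0.4908 0.2629 0.0463]
1.0 [0.1377 0.5583 0.2146] [[-0.9709  0.2394  0.    ]
 [ 0.2394  0.9709  0.    ]
 [-0.      0.     -1.    ]] [ 0.5033  0.271  -0.0652]
```

View pics/scene0.png

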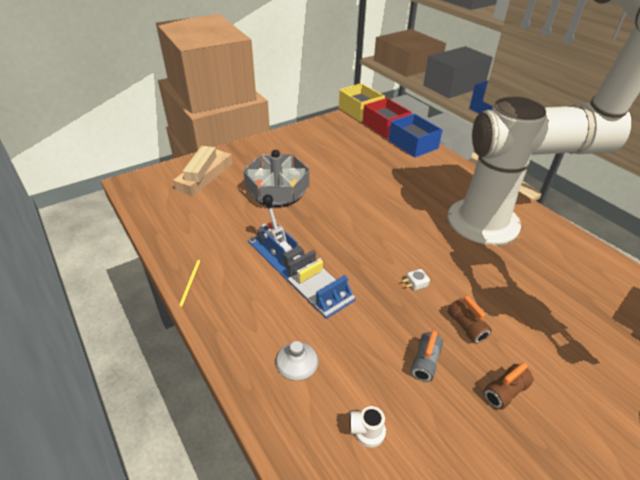

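View pics/top0.png

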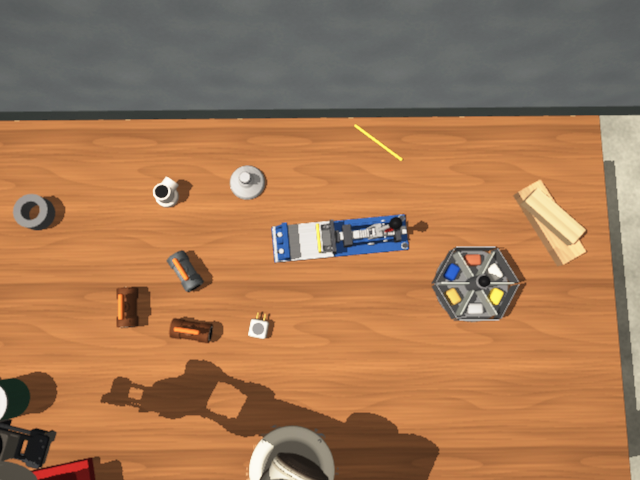

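In the scene view, the valve-like objects are at (428,356) grey, (468,320) brown and (508,388) brown. In the top view they are at (185,271) grey, (191,329) brown and (127,307) brown. Only the grey one at top (185,271) matches "grey PVC", so I'll confirm it in a crop while measuring. The clamp's fixed jaw is at top (282,242) and its knob at (396,223).

```bash
python3 - <<'E'
from h import *
np.set_printoptions(precision=4,suppress=True)
out=[]
for n,c in(("top",(185,271)),("scene",(428,356))):
    p=snapshot(n); I=p["img"].astype(int); 
    crop=p["img"][c[1]-45:c[1]+45,c[0]-60:c[0]+60]; out.append(cv2.resize(crop,None,fx=3.3,fy=3.3,interpolation=cv2.INTER_CUBIC))
    hsv=cv2.cvtColor(p["img"],cv2.COLOR_RGB2HSV)
    v,u=np.mgrid[:480,:640]
    near=(abs(u-c[0])<28)&(abs(v-c[1])<30)
    orange=near&(hsv[...,0]<16)&(hsv[...,1]>190)&(hsv[...,2]>170)
    C=cloud(p,orange); C=C[(C[:,2]>.074)&(C[:,2]<.09)]
    m=C.mean(0); r=cv2.minAreaRect((C[:,:2]*1000).astype(np.float32)); w=np.linalg.eigh(np.cov(C[:,:2].T))
    print(n,"handle",len(C),m,"rect",r,"axis",np.degrees(np.arctan2(*w[1][::-1,1])))
    for o in outline_of(p,"valve")[:3]:
        print(o["p"],o["xy"])
        if abs(o["xy"][0]-c[0])<25 and abs(o["xy"][1]-c[1])<25:
            B=cloud(p,o["mask"]); B=B[(B[:,2]>.02)&(B[:,2]<.06)]; print(" body",cv2.minAreaRect((B[:,:2]*1000).astype(np.float32)))
    # clamp
    blue=(hsv[...,0]>100)&(hsv[...,0]<125)&(hsv[...,1]>130)
    C=cloud(p,blue); C=C[(C[:,0]>.5)&(C[:,0]<.7)&(C[:,1]>-.32)&(C[:,1]<.08)]
    L=C[(C[:,2]<.016)&(C[:,2]>.002)]; print("base",len(L),cv2.minAreaRect((L[:,:2]*1000).astype(np.float32)), np.percentile(L[:,2],[10,50,90]))
    J=C[(C[:,2]>.056)&(C[:,2]<.072)&(C[:,1]>-.03)]; print("jawtop",len(J),cv2.minAreaRect((J[:,:2]*1000).astype(np.float32)),J.mean(0))
    yel=(hsv[...,0]>22)&(hsv[...,0]<34)&(hsv[...,1]>130)
    C=cloud(p,yel); C=C[(C[:,0]>.5)&(C[:,0]<.68)&(C[:,1]>-.15)&(C[:,1]<.08)]
    print("pad",len(C),cv2.minAreaRect((C[:,:2]*1000).astype(np.float32)),C.mean(0),C[:,2].max())
    k=[s for s in spot_point(p,"knob")][0]; print("knob",k["p"],k["xy"],world(p,k["xy"],z=.158))
    b=[s for s in spot_point(p,"bed")]; print("bed",[(s["p"],s["xy"],world(p,s["xy"],z=.014)) for s in b[:2]])
save("crop1",np.hstack(out))
p=snapshot("top"); save("crop2",cv2.resize(p["img"][190:290,260:425],None,fx=4.8,fy=4.8,interpolation=cv2.INTER_CUBIC))
E
```

```text
top handle 24 [0.4989 0.2723 0.0834] rect ((501.42767333984375, 273.70831298828125), (57.200836181640625, 6.907050132751465), 29.058935165405273) axis -147.79505515865515
0.92 [189.5, 328.8]
0.7 [127.7, 308.4]
0.67 [185.1, 268.5]
 body ((502.2191467285156, 278.55712890625), (103.22723388671875, 49.111568450927734), 33.91030502319336)
base 919 ((587.814208984375, -134.40554809570312), (93.96966552734375, 338.2251892089844), 5.180653095245361) [0.005  0.009  0.0127]
jawtop 185 ((574.0991821289062, 15.946404457092285), (88.7660140991211, 13.688076972961426), 5.355501651763916) [0.5729 0.0156 0.0636]
pad 60 ((581.3948974609375, -69.46635437011719), (70.41228485107422, 5.375538349151611), 5.189610481262207) [ 0.5806 -0.0697  0.0573] 0.06566586970994029
knob 0.83 [396.2, 224.5] [ 0.5948 -0.2562  0.158 ]
bed [(0.61, [303.1, 239.3], array([ 0.5831, -0.0291,  0.014 ]))]
scene handle 0 [nan nan nan] rect ((0.0, 0.0), (0.0, 0.0), 0.0) axis nan
0.94 [511.1, 390.1]
0.74 [429.0, 356.9]
 body ((503.649658203125, 277.08355712890625), (102.00184631347656, 48.164459228515625), 33.87862777709961)
0.69 [470.5, 317.8]
base 385 ((619.06591796875, -113.30595397949219), (79.57139587402344, 347.6111755371094), 14.654690742492676) [0.0067 0.0095 0.012 ]
jawtop 151 ((576.9957885742188, 15.522615432739258), (87.71195220947266, 13.519094467163086), 7.033761024475098) [0.578  0.0167 0.0618]
pad 225 ((582.804443359375, -68.2964859008789), (71.60614776611328, 8.751120567321777), 2.886868953704834) [ 0.5854 -0.0681  0.0439] 0.061084176143524835
knob 0.89 [267.0, 195.5] [ 0.5911 -0.2733  0.158 ]
bed [(0.66, [320.6, 285.3], array([ 0.5753, -0.0351,  0.014 ]))]<stdin>:12: RuntimeWarning: Mean of empty slice.
  ret = um.true_divide(
  avg = a.mean(axis, **keepdims_kw)
<stdin>:12: RuntimeWarning: Degrees of freedom <= 0 for slice
  c *= np.true_divide(1, fact)
  c *= np.true_divide(1, fact)
```

View pics/crop1.png

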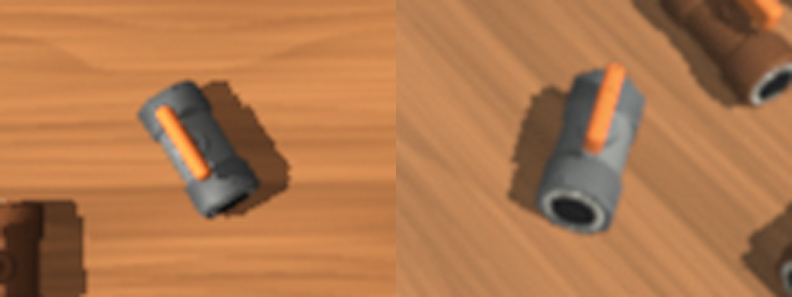

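View pics/crop2.png

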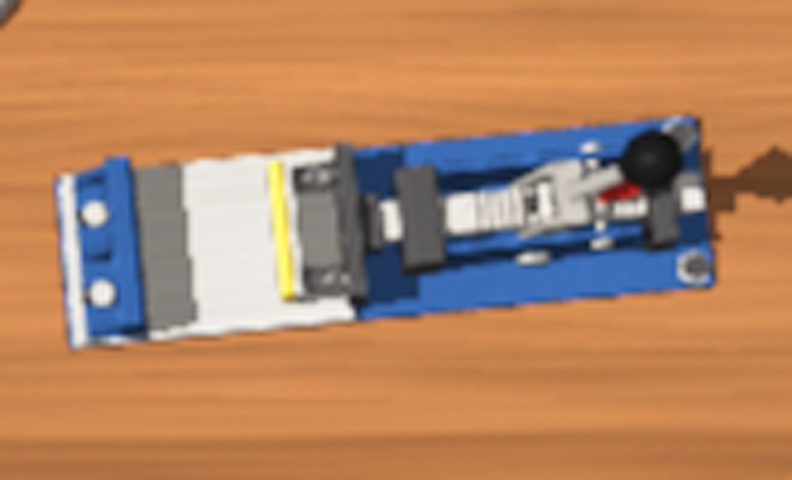

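The crop confirms a grey barrel with an orange bar handle. The brown ones are look-alikes. The second crop shows the clamp at rest, with its fixed jaw at left (130,240), yellow pad at (282,230) and knob at (650,157). Next I'll refine the clamp and valve poses.

```bash
python3 - <<'E'
from h import *
from scipy.optimize import least_squares
np.set_printoptions(precision=4,suppress=True)
p=snapshot("top"); q=snapshot("scene")
for c in [((405.2,214.4),(408.8,249.0)),((271.9,227.1),(275,262.1))]:
    W=[world(p,u,z=.009) for u in c]; print("end",W, np.mean(W,0))
th=np.radians(5.2); ax=np.array([-np.sin(th),np.cos(th)]); ay=np.array([-np.cos(th),-np.sin(th)])
for n,P in(("top",p),("scene",q)):
    hsv=cv2.cvtColor(P["img"],cv2.COLOR_RGB2HSV); A=cloud(P,np.ones((480,640),bool)); 
    v,u=np.nonzero(P["range_z"]>0); H=hsv[v,u]
    s=(A[:,0]>.48)&(A[:,0]<.72)&(A[:,1]>-.34)&(A[:,1]<.09); A=A[s];H=H[s]
    X=A[:,:2]@ax; Y=A[:,:2]@ay
    jt=(A[:,2]>.055)&(A[:,2]<.068)&(H[:,0]>100)&(H[:,0]<125)&(H[:,1]>120)&(X>-.08)
    print(n,"jawtop X",np.percentile(X[jt],[2,50,98]),"Y",np.percentile(Y[jt],[1,50,99]))
    bd=(A[:,2]>.008)&(A[:,2]<.02)&(H[:,1]<60)&(X>-.2); print(" bed X",np.percentile(X[bd],[2,98]),"Y",np.percentile(Y[bd],[2,98]),"z",np.median(A[bd,2]))
    pd=(H[:,0]>20)&(H[:,0]<34)&(H[:,1]>130)&(A[:,2]>.03);print(" pad X",np.percentile(X[pd],[3,50,97]),"Y",np.percentile(Y[pd],[3,97]))
    k=(A[:,2]>.145)&(A[:,2]<.185)&(A[:,1]<-.2); B=A[k]
    f=least_squares(lambda c:np.linalg.norm(B-c,axis=1)-.015,B.mean(0)-[0,0,.008],loss="soft_l1",f_scale=.002).x; print(" knob",len(B),f,"XY",f[:2]@ax,f[:2]@ay)
    for o in outline_of(P,"valve")[:3]:
        c=(185,271) if n=="top" else (428,356)
        if np.hypot(*(np.array(o["xy"])-c))<15:
            B=cloud(P,o["mask"]); 
            t=B[B[:,2]>.07]; print(" handle",len(t),cv2.minAreaRect((t[:,:2]*1000).astype(np.float32)),t.mean(0))
s=arm.observe();print(s["wrist_force"],s["opening"])
E
```

```text
end [array([ 0.649 , -0.3016,  0.009 ]), array([ 0.5558, -0.3082,  0.009 ])] [ 0.6024 -0.3049  0.009 ]
end [array([0.6173, 0.054 , 0.009 ]), array([0.5236, 0.0453, 0.009 ])] [0.5705 0.0497 0.009 ]
top jawtop X [-0.043  -0.0363 -0.0294] Y [-0.6154 -0.5709 -0.5292]
 bed X [-0.1518 -0.0015] Y [-0.6204 -0.5277] z 0.015150273135506155
 pad X [-0.1244 -0.1219 -0.1195] Y [-0.606  -0.5391]
 knob 127 [ 0.5997 -0.253   0.1592] XY -0.30632551238729094 -0.574320611912671
 handle 130 ((501.45166015625, 278.4696044921875), (62.635459899902344, 12.82401180267334), 32.5882568359375) [0.501  0.2777 0.0822]
scene jawtop X [-0.0421 -0.0349 -0.031 ] Y [-0.6194 -0.5791 -0.534 ]
 bed X [-0.1581 -0.0044] Y [-0.6215 -0.5285] z 0.01520071547621518
 pad X [-0.1238 -0.1206 -0.118 ] Y [-0.609  -0.5401]
 knob 116 [ 0.5982 -0.2564  0.159 ] XY -0.3095288451984394 -0.5725508227293004
 handle 154 ((501.2802734375, 276.3757019042969), (63.89595413208008, 11.828447341918945), 33.48262023925781) [0.5055 0.279  0.0814]
[-0.5883  0.4616 -0.4951] 0.9975965019771513
```

>>> {"fn": "carry_out", "kwargs": {
  "delta_pos": [
    [-20, -9, 0],
    [-53, -23, 5],
    [-88, -39, 13],
    [-123, -54, 21],
    [-158, -70, 29],
    [-193, -85, 37],
    [-228, -101, 45],
    [-263, -116, 52],
    [-298, -132, 60],
    [-335, -148, 68],
    [-370, -163, 76],
    [-400, -177, 80]
  ],
  "twist": [
    [0, 0, -2],
    [0, 0, -6],
    [0, 0, -11],
    [0, 0, -16],
    [0, 0, -21],
    [0, 0, -26],
    [0, 0, -31],
    [0, 0, -36],
    [0, 0, -40],
    [0, 0, -44],
    [0, 0, -46],
    [0, 0, -46.8]
  ],
  "grip": [60, 60, 60, 60, 60, 60, 60, 60, 60, 60, 60, 60]
}}

```text
clock: 2.65
position: [0.4851, 0.2886, 0.1337]
ee_rot: [[-0.839, -0.544, -0.001], [-0.544, 0.839, -0.0], [0.001, -0.0, -1.0]]
wrist_force: [0.3, 0.4, -0.8]
opening: 0.653
grip_force: 0.0
```

>>> {"fn": "carry_out", "kwargs": {
  "delta_pos": [
    [-4, -10, 5],
    [-7.5, -19.7, 15],
    [-7.5, -19.7, 25],
    [-7.5, -19.7, 25],
    [-7.5, -19.7, 25]
  ],
  "twist": [
    [0, 0, 0],
    [0, 0, 0],
    [0, 0, 0],
    [0, 0, 0],
    [0, 0, 0]
  ],
  "grip": [50, 50, 50, 50, 50]
}}

```text
clock: 3.07
position: [0.4987, 0.279, 0.1083]
ee_rot: [[-0.838, -0.545, -0.003], [-0.545, 0.838, -0.0], [0.003, 0.001, -1.0]]
wrist_force: [-0.1, 0.8, 0.5]
opening: 0.542
grip_force: 0.0
```

```bash
python3 - <<'E'
from h import *
np.set_printoptions(precision=4,suppress=True)
s=arm.observe();print(s["clock"],s["position"],s["ee_rot"],s["qpos"],s["wrist_force"])
p=snapshot("scene")
hsv=cv2.cvtColor(p["img"],cv2.COLOR_RGB2HSV);v,u=np.mgrid[:480,:640]
m=(abs(u-428)<28)&(abs(v-350)<30)&(hsv[...,0]<16)&(hsv[...,1]>150)&(hsv[...,2]>150)
C=cloud(p,m); C=C[(C[:,2]>.06)&(C[:,2]<.09)]; print(len(C),C.mean(0),cv2.minAreaRect((C[:,:2]*1000).astype(np.float32)))
save("c3",cv2.resize(p["img"][290:410,350:510],None,fx=4.5,fy=4.5,interpolation=cv2.INTER_CUBIC))
E
```

```text
3.0667 [0.4987 0.279  0.1083] [[-0.8384 -0.5451 -0.0029]
 [-0.5451  0.8384 -0.0005]
 [ 0.0027  0.0012 -1.    ]] [ 0.2985  0.255   1.7043  0.0004  1.1852 -1.8489] [-0.1044  0.8295  0.4534]
125 [0.5079 0.2806 0.0814] ((502.3533935546875, 277.2077941894531), (62.969058990478516, 11.510236740112305), 32.7482795715332)
```

View pics/c3.png

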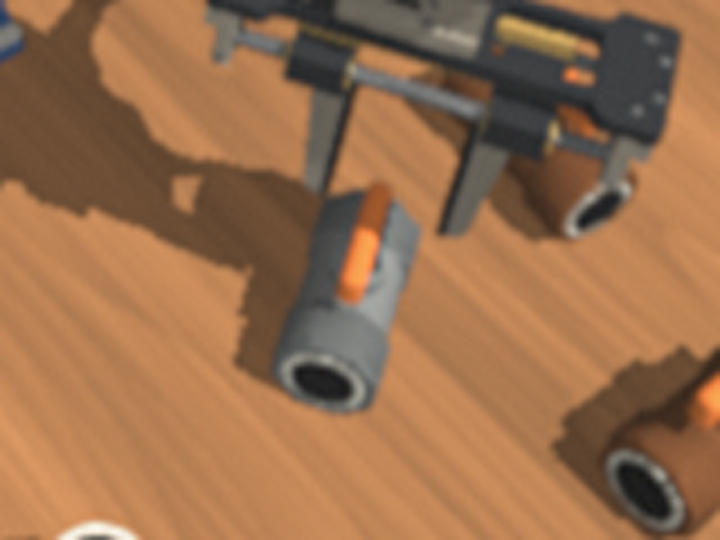

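The grey valve at (350,290) in the crop lies between the fingers, with the bar roughly centred. I'll descend and grip.

>>> {"fn": "carry_out", "kwargs": {
  "delta_pos": [
    [-2, -3, 15],
    [-2, -3, 32],
    [-2, -3, 44],
    [-2, -3, 49],
    [-2, -3, 49],
    [-2, -3, 49],
    [-2, -3, 49],
    [-2, -3, 49],
    [-2, -3, 49],
    [-2, -3, 49],
    [-2, -3, 49],
    [-2, -3, 49]
  ],
  "twist": [
    [0, 0, 0],
    [0, 0, 0],
    [0, 0, 0],
    [0, 0, 0],
    [0, 0, 0],
    [0, 0, 0],
    [0, 0, 0],
    [0, 0, 0],
    [0, 0, 0],
    [0, 0, 0],
    [0, 0, 0],
    [0, 0, 0]
  ],
  "grip": [50, 50, 50, 50, 50, 4, 4, 4, 4, 4, 4, 4]
}}

```text
clock: 4.12
position: [0.5042, 0.2768, 0.0609]
ee_rot: [[-0.839, -0.544, 0.0], [-0.544, 0.839, 0.0], [-0.0, -0.0, -1.0]]
wrist_force: [-0.4, -0.2, -0.1]
opening: 0.13
grip_force: 30.0
```

>>> {"fn": "carry_out", "kwargs": {
  "delta_pos": [
    [0, 0, -15],
    [0, 0, -45],
    [0, 0, -80],
    [5, -15, -105],
    [15, -43, -120],
    [27, -79, -120],
    [40, -114, -120],
    [52, -149, -120],
    [64, -184, -120],
    [76, -219, -120],
    [88, -254, -120],
    [97, -279, -120]
  ],
  "twist": [
    [0, 0, 0],
    [0, 0, 0],
    [0, 0, 0],
    [0, 0, 2],
    [0, 0, 5],
    [0, 0, 9],
    [0, 0, 13],
    [0, 0, 17],
    [0, 0, 21],
    [0, 0, 25],
    [0, 0, 27],
    [0, 0, 27.8]
  ],
  "grip": [4, 4, 4, 4, 4, 4, 4, 4, 4, 4, 4, 4]
}}

```text
clock: 5.12
position: [0.5742, -0.0132, 0.1798]
ee_rot: [[-0.996, -0.086, -0.001], [-0.086, 0.996, -0.001], [0.001, -0.001, -1.0]]
wrist_force: [-0.0, 1.0, -3.8]
opening: 0.13
grip_force: 30.0
```

>>> {"fn": "carry_out", "kwargs": {
  "delta_pos": [
    [0, 0, 0],
    [0, 0, 0],
    [0, 0, 0],
    [0, 0, 0]
  ],
  "twist": [
    [0, 0, 0],
    [0, 0, 0],
    [0, 0, 0],
    [0, 0, 0]
  ],
  "grip": [4, 4, 4, 4]
}}

```text
clock: 5.45
position: [0.5738, -0.0089, 0.1801]
ee_rot: [[-0.996, -0.091, -0.001], [-0.091, 0.996, 0.001], [0.001, 0.001, -1.0]]
wrist_force: [-0.2, -0.2, -3.3]
opening: 0.126
grip_force: 30.0
```

```bash
python3 - <<'E'
from h import *
np.set_printoptions(precision=4,suppress=True)
s=arm.observe();print(s["clock"],s["position"],s["ee_rot"],s["wrist_force"],s["opening"])
p=snapshot("scene")
T=s["position"]
for o in outline_of(p,"valve")[:4]:
    print(o["p"],o["xy"],world(p,o["xy"]))
for s in spot_point(p,"valve_centre")[:4]: print(s)
c=pix(p,T); print(c); u,v=map(int,c)
save("c4",cv2.resize(p["img"][v-75:v+60,u-90:u+90],None,fx=4.3,fy=4.3,interpolation=cv2.INTER_CUBIC))
E
```

```text
5.45 [ 0.5738 -0.0089  0.1801] [[-0.9958 -0.0911 -0.0011]
 [-0.0911  0.9958  0.0006]
 [ 0.001   0.0007 -1.    ]] [-0.2185 -0.2036 -3.3202] 0.12648904719346243
0.66 [472.2, 318.6] [0.356  0.2676 0.0481]
0.62 [329.6, 251.6] [0.5788 0.0033 0.1651]
0.61 [506.8, 388.8] [0.4352 0.4316 0.0507]
{'xy': [508.7, 385.3], 'p': 0.82}
{'xy': [328.2, 253.1], 'p': 0.71}
{'xy': [464.9, 321.3], 'p': 0.66}
{'xy': [370.7, 425.2], 'p': 0.19}
[328.5975 242.9585]
```

View pics/c4.png

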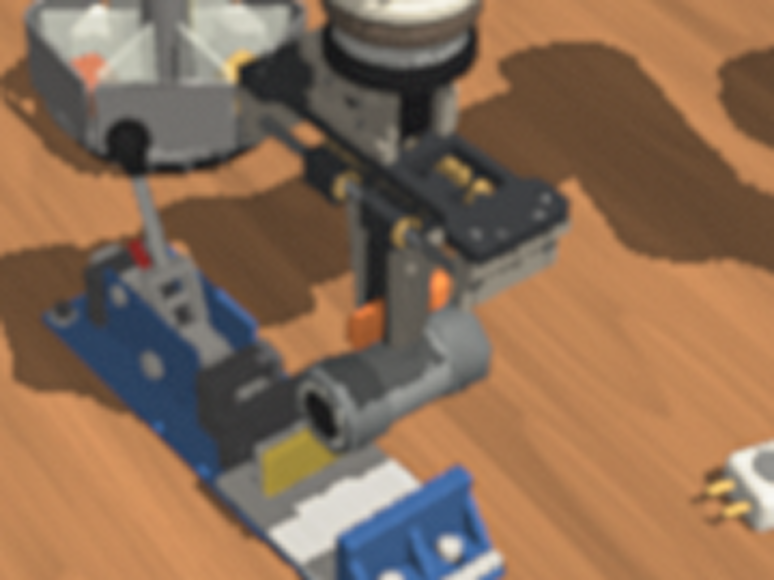

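The valve hangs upright and level from the fingers at about (400,360) in the crop, with the jaws below it. Next I'll measure its centre against the TCP.

```bash
python3 - <<'E'
from h import *
np.set_printoptions(precision=4,suppress=True)
s=arm.observe(); T,R=s["position"],s["ee_rot"]
for n in("scene","top"):
  p=snapshot(n); hsv=cv2.cvtColor(p["img"],cv2.COLOR_RGB2HSV)
  C=cloud(p,np.ones((480,640),bool)); L=(C-T)@R
  v,u=np.nonzero(p["range_z"]>0); H=hsv[v,u]
  B=L[(abs(L[:,0])<.075)&(abs(L[:,1])<.035)&(L[:,2]>.007)&(L[:,2]<.065)]
  print(n,len(B),"x",np.percentile(B[:,0],[0,1,99,100]),"y",np.percentile(B[:,1],[1,99]),"z",np.percentile(B[:,2],[1,99]))
  if len(B)>20: print(cv2.minAreaRect((B[:,:2]*1000).astype(np.float32)))
  o=(H[:,0]<16)&(H[:,1]>150)&(H[:,2]>130)&(abs(L[:,0])<.05)&(abs(L[:,1])<.02)&(abs(L[:,2]+.015)<.03); O=L[o]
  if len(O): print("orange",len(O),O.min(0),O.max(0))
E
```

```text
scene 838 x [-0.0497 -0.0483  0.0505  0.0537] y [-0.02    0.0264] z [0.0076 0.0513]
((2.2559242248535156, 2.250570297241211), (103.63438415527344, 50.82189178466797), 0.919333815574646)
orange 91 [-0.029  -0.0023 -0.0244] [ 0.0333  0.0085 -0.0049]
top 158 x [0.0046 0.0067 0.0527 0.0532] y [-0.004   0.0281] z [0.0074 0.0399]
((29.640472412109375, 15.494915008544922), (47.64150619506836, 30.114225387573242), 18.75914192199707)
orange 37 [ 0.0129 -0.0026 -0.0248] [ 0.034   0.0079 -0.0047]
```

>>> {"fn": "carry_out", "kwargs": {
  "delta_pos": [
    [-3, -10, 0],
    [-5, -22, 0],
    [-5, -22, 0],
    [-5, -22, 15],
    [-5, -22, 35],
    [-5, -22, 55],
    [-5, -22, 70],
    [-5, -22, 80],
    [-5, -22, 88],
    [-5, -22, 88],
    [-5, -22, 88],
    [-5, -22, 88]
  ],
  "twist": [
    [0, 0, 0],
    [0, 0, 0],
    [0, 0, 0],
    [0, 0, 0],
    [0, 0, 0],
    [0, 0, 0],
    [0, 0, 0],
    [0, 0, 0],
    [0, 0, 0],
    [0, 0, 0],
    [0, 0, 0],
    [0, 0, 0]
  ],
  "grip": [4, 4, 4, 4, 4, 4, 4, 4, 4, 4, 4, 4]
}}

```text
clock: 6.7
position: [0.5822, -0.0319, 0.0938]
ee_rot: [[-0.996, -0.09, 0.002], [-0.09, 0.996, -0.001], [-0.002, -0.001, -1.0]]
wrist_force: [-0.4, 0.5, -2.7]
opening: 0.134
grip_force: 30.0
```

```bash
cat > place.py <<'E'
from h import *
import sys
np.set_printoptions(precision=4,suppress=True)
s=arm.observe(); print(s["clock"],s["position"],s["wrist_force"],np.degrees(np.arctan2(s["ee_rot"][1][1],s["ee_rot"][0][1])))
th=np.radians(5.2); ax=np.array([-np.sin(th),np.cos(th)]); ay=np.array([-np.cos(th),-np.sin(th)])
for n in("scene","top"):
  p=snapshot(n); hsv=cv2.cvtColor(p["img"],cv2.COLOR_RGB2HSV)
  A=cloud(p,np.ones((480,640),bool)); v,u=np.nonzero(p["range_z"]>0); H=hsv[v,u]
  X=A[:,:2]@ax+.163; Y=A[:,:2]@ay+.5742; Z=A[:,2]
  g=(H[:,1]<110)&(X>.046)&(X<.116)&(abs(Y)<.07)&(Z>.025)&(Z<.075)
  o=(H[:,0]<16)&(H[:,1]>170)&(H[:,2]>130)&(X>.05)&(X<.115)&(abs(Y)<.06)&(Z>.06)&(Z<.12)
  for nm,k in(("grey",g),("orange",o),("pad",(H[:,0]>20)&(H[:,0]<34)&(H[:,1]>130)&(Z>.03)&(X>0)&(X<.12)&(abs(Y)<.05)),("jaw",(H[:,0]>100)&(H[:,0]<125)&(H[:,1]>120)&(X>.1)&(X<.15)&(Z>.03)&(abs(Y)<.06))):
    if k.sum()>8: print(n,nm,k.sum(),"X",np.percentile(X[k],[2,98])*1e3,"Y",np.percentile(Y[k],[1,99])*1e3,"Z",np.percentile(Z[k],[2,98])*1e3, "ang",cv2.minAreaRect((np.c_[X,Y][k]*1000).astype(np.float32))[1:])
  if len(sys.argv)>1 and n=="scene": save(sys.argv[1],cv2.resize(p["img"][200:335,230:410],None,fx=4.3,fy=4.3,interpolation=cv2.INTER_CUBIC))
E
python3 place.py
```

```text
6.7 [ 0.5822 -0.0319  0.0938] [-0.4439  0.5056 -2.6565] 95.14221428920094
scene grey 389 X [ 59.9746 105.3175] Y [-51.5261  47.2508] Z [42.5179 74.7896] ang ((108.15936279296875, 47.440086364746094), 65.14464569091797)
scene orange 57 X [76.4327 86.1326] Y [-32.0533  26.1815] Z [101.8384 117.2835] ang ((11.464456558227539, 59.150081634521484), 2.2450995445251465)
scene pad 26 X [37.298  61.4276] Y [-35.4928  -6.6884] Z [52.9965 77.9108] ang ((24.154054641723633, 32.803367614746094), 47.39690399169922)
scene jaw 408 X [121.2089 142.0485] Y [-45.3804  41.0665] Z [30.5717 65.2317] ang ((26.3865909576416, 88.45223999023438), 0.518526554107666)
top grey 46 X [ 83.5345 107.2768] Y [ 5.6318 50.2273] Z [46.0325 74.6489] ang ((41.08359146118164, 39.10342025756836), 69.5832748413086)
top orange 27 X [76.2033 85.7437] Y [10.5839 30.9352] Z [ 81.1679 117.402 ] ang ((20.44173812866211, 9.67406940460205), 89.77470397949219)
top pad 26 X [38.2822 45.312 ] Y [14.3774 36.4267] Z [47.0174 65.7013] ang ((22.71788215637207, 5.146397113800049), 84.3433609008789)
top jaw 118 X [118.5811 145.8753] Y [-41.5486  37.7888] Z [ 31.0059 149.0141] ang ((29.617042541503906, 84.87551879882812), 15.351200103759766)
```

>>> {"fn": "carry_out", "kwargs": {
  "delta_pos": [
    [0, 0, 6],
    [0, 0, 12],
    [0, 0, 16],
    [0, 0, 17.5],
    [0, 0, 17.5],
    [0, 0, 17.5]
  ],
  "twist": [
    [0, 0, 0],
    [0, 0, 0],
    [0, 0, 0],
    [0, 0, 0],
    [0, 0, 0],
    [0, 0, 0]
  ],
  "grip": [4, 4, 4, 4, 4, 4]
}}

```text
clock: 7.3
position: [0.5812, -0.0316, 0.0749]
ee_rot: [[-0.996, -0.09, -0.0], [-0.09, 0.996, 0.0], [0.0, 0.0, -1.0]]
wrist_force: [-0.3, 0.4, -1.0]
opening: 0.133
grip_force: 30.0
```

>>> {"fn": "carry_out", "kwargs": {
  "delta_pos": [
    [0, 0, 0.7],
    [0, 0, 0.7],
    [0, 0, 0.7]
  ],
  "twist": [
    [0, 0, 0],
    [0, 0, 0],
    [0, 0, 0]
  ],
  "grip": [4, 4, 4]
}}

```text
clock: 7.55
position: [0.5812, -0.0316, 0.0749]
ee_rot: [[-0.996, -0.09, -0.0], [-0.09, 0.996, -0.0], [0.0, -0.0, -1.0]]
wrist_force: [-2.9, 1.2, 4.5]
opening: 0.127
grip_force: 30.0
```

>>> {"fn": "carry_out", "kwargs": {
  "delta_pos": [
    [0, 0, -0.5],
    [0, 0, -0.5],
    [0, 0, -0.5],
    [0, 0, -0.5],
    [0, 0, -0.5],
    [0, 0, -10],
    [0, 0, -30],
    [0, 0, -60],
    [0, 0, -95],
    [0, 0, -130],
    [0, 0, -150],
    [0, 0, -150]
  ],
  "twist": [
    [0, 0, 0],
    [0, 0, 0],
    [0, 0, 0],
    [0, 0, 0],
    [0, 0, 0],
    [0, 0, 0],
    [0, 0, 0],
    [0, 0, 0],
    [0, 0, 0],
    [0, 0, 0],
    [0, 0, 0],
    [0, 0, 0]
  ],
  "grip": [45, 45, 45, 45, 45, 45, 45, 45, 45, 45, 45, 45]
}}

```text
clock: 8.55
position: [0.5845, -0.0324, 0.2317]
ee_rot: [[-0.996, -0.09, 0.011], [-0.09, 0.996, -0.003], [-0.011, -0.004, -1.0]]
wrist_force: [0.6, 0.3, 0.9]
opening: 0.489
grip_force: 0.0
```

```bash
python3 place.py c5
```

```text
8.55 [ 0.5845 -0.0324  0.2317] [0.5732 0.2869 0.8715] 95.15072492942433
scene grey 659 X [ 62.2124 104.8089] Y [-49.7943  48.5834] Z [30.6665 69.3225] ang ((59.07791519165039, 101.2049331665039), 0.16472601890563965)
scene orange 98 X [76.0326 87.0067] Y [-30.7454  29.0686] Z [82.0683 99.4025] ang ((12.029024124145508, 61.632484436035156), 0.7134276032447815)
scene pad 112 X [37.9226 76.14  ] Y [-36.8486  33.4006] Z [34.1302 97.3902] ang ((78.31058502197266, 42.57277297973633), 88.3166275024414)
scene jaw 417 X [120.12   143.2665] Y [-45.2367  41.3096] Z [30.7336 65.4748] ang ((27.95609474182129, 88.50702667236328), 0.25069040060043335)
top grey 224 X [ 60.7783 106.9892] Y [-26.2954  50.3011] Z [41.0089 71.1504] ang ((78.0807876586914, 61.33856964111328), 89.72738647460938)
top orange 29 X [76.7324 84.346 ] Y [-17.416   16.9952] Z [ 69.1303 105.7837] ang ((8.365034103393555, 35.97529602050781), 2.638145923614502)
top pad 49 X [38.681  45.7992] Y [-3.8453 36.3884] Z [47.7916 63.0762] ang ((7.672176837921143, 40.644554138183594), 1.701844334602356)
top jaw 174 X [119.9067 144.3389] Y [-16.2511  45.0035] Z [32.4562 69.5527] ang ((29.52876091003418, 62.95512390136719), 0.34196996688842773)
```

View pics/c5.png

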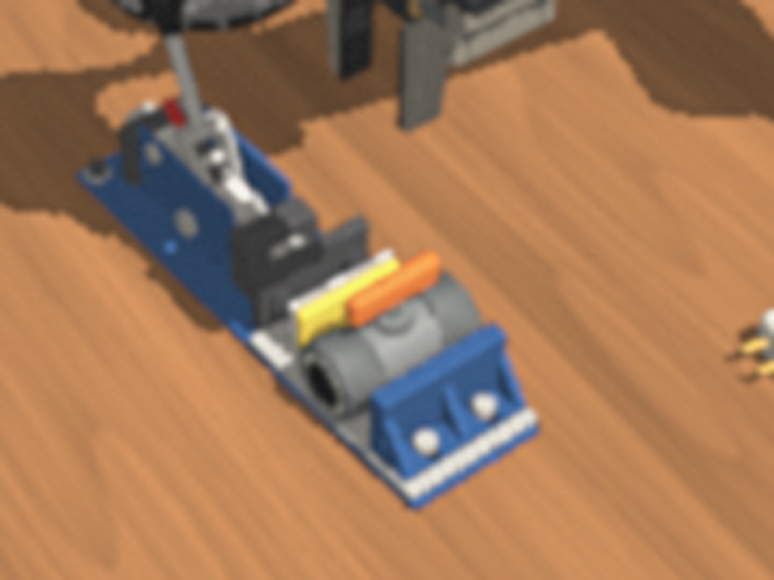

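The valve stands on the bed at crop (390,340), square and centred between the yellow pad and the blue jaw. Measured position is X 81.5, Y about 0, tilted under 1°. Next is the knob.

>>> {"fn": "carry_out", "kwargs": {
  "delta_pos": [
    [0, -10, 0],
    [0, -30, 0],
    [0, -52, 0],
    [1, -74, 0],
    [1, -96, 0],
    [1, -118, 0],
    [2, -140, 0],
    [2, -162, 0],
    [2, -184, 0],
    [2, -204, 0],
    [2, -218, 0],
    [2.4, -223.4, 0]
  ],
  "twist": [
    [0, 0, 4],
    [0, 0, 11],
    [0, 0, 18],
    [0, 0, 25],
    [0, 0, 32],
    [0, 0, 39],
    [0, 0, 46],
    [0, 0, 53],
    [0, 0, 60],
    [0, 0, 67],
    [0, 0, 74],
    [0, 0, 81]
  ],
  "grip": [55, 55, 55, 55, 55, 55, 55, 55, 55, 55, 55, 55]
}}

```text
clock: 9.65
position: [0.5977, -0.2559, 0.2216]
ee_rot: [[-0.237, 0.972, -0.004], [0.972, 0.237, 0.002], [0.003, -0.003, -1.0]]
wrist_force: [-0.3, -0.1, 0.5]
opening: 0.599
grip_force: 0.0
```

>>> {"fn": "carry_out", "kwargs": {
  "delta_pos": [
    [0, 0, 0],
    [0, 0, 5],
    [0, 0, 10],
    [0, 0, 10],
    [0, 0, 10]
  ],
  "twist": [
    [0, 0, 6],
    [0, 0, 9],
    [0, 0, 9],
    [0, 0, 9],
    [0, 0, 9]
  ],
  "grip": [55, 55, 55, 55, 55]
}}

```text
clock: 10.07
position: [0.5981, -0.2537, 0.2126]
ee_rot: [[-0.091, 0.996, -0.003], [0.996, 0.091, 0.002], [0.002, -0.003, -1.0]]
wrist_force: [-0.2, 0.0, -0.3]
opening: 0.598
grip_force: 0.0
```

```bash
python3 - <<'E'
from h import *
np.set_printoptions(precision=4,suppress=True)
s=arm.observe(); print(s["clock"],s["position"],s["ee_rot"],s["wrist_force"],s["qpos"])
for n in("scene","top"):
  p=snapshot(n); A=cloud(p,np.ones((480,640),bool)); v,u=np.nonzero(p["range_z"]>0); V=p["img"][v,u].max(1)
  B=A[(A[:,2]>.145)&(A[:,2]<.185)&(np.hypot(A[:,0]-.6,A[:,1]+.255)<.025)&(V<80)]
  if len(B)>10:
    f=least_squares(lambda c:np.linalg.norm(B-c,axis=1)-.015,B.mean(0)-[0,0,.008],loss="soft_l1",f_scale=.002).x if 0 else B.mean(0)
    print(n,len(B),f)
  if n=="scene":
    c=pix(p,[.6,-.255,.17]);u,v=map(int,c); save("c6",cv2.resize(p["img"][v-50:v+50,u-65:u+65],None,fx=5.5,fy=5.5,interpolation=cv2.INTER_CUBIC))
E
```

```text
10.0667 [ 0.5981 -0.2537  0.2126] [[-0.0913  0.9958 -0.0027]
 [ 0.9958  0.0913  0.0018]
 [ 0.002  -0.0026 -1.    ]] [-0.1523  0.0037 -0.2938] [-0.5868  0.3536  1.368  -0.      1.4232 -0.6782]
scene 109 [ 0.6022 -0.2492  0.1638]
top 16 [ 0.5993 -0.242   0.1661]
```

View pics/c6.png

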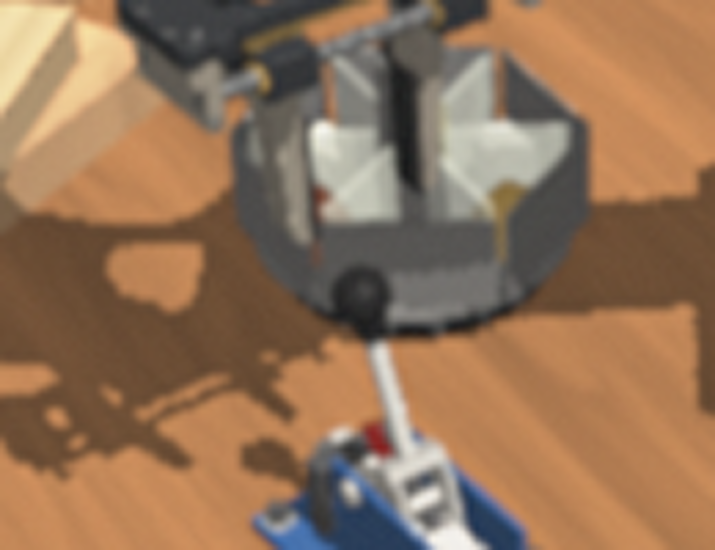

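The knob at (362,300) in the crop sits between the two fingers. I'll lower and pinch it.

>>> {"fn": "carry_out", "kwargs": {
  "delta_pos": [
    [-1, 1.5, 15],
    [-1, 1.5, 35],
    [-1, 1.5, 55],
    [-1, 1.5, 68],
    [-1, 1.5, 72],
    [-1, 1.5, 72],
    [-1, 1.5, 72],
    [-1, 1.5, 72],
    [-1, 1.5, 72],
    [-1, 1.5, 72],
    [-1, 1.5, 72],
    [-1, 1.5, 72]
  ],
  "twist": [
    [0, 0, 0],
    [0, 0, 0],
    [0, 0, 0],
    [0, 0, 0],
    [0, 0, 0],
    [0, 0, 0],
    [0, 0, 0],
    [0, 0, 0],
    [0, 0, 0],
    [0, 0, 0],
    [0, 0, 0],
    [0, 0, 0]
  ],
  "grip": [55, 55, 55, 55, 55, 20, 20, 20, 20, 20, 20, 20]
}}

```text
clock: 11.17
position: [0.5977, -0.2563, 0.1437]
ee_rot: [[-0.09, 0.996, -0.007], [0.996, 0.09, -0.001], [-0.001, -0.007, -1.0]]
wrist_force: [-12.5, -1.3, 6.0]
opening: 0.307
grip_force: 30.0
```

```bash
cat > f.py <<'E'
from h import *
np.set_printoptions(precision=3,suppress=True)
th=np.radians(5.2); ax=np.array([-np.sin(th),np.cos(th)]); ay=np.array([-np.cos(th),-np.sin(th)])
W=[]
for i in range(6):
    s=arm.observe(); W.append(s["wrist_force"]); snapshot("top") if i<5 else 0
W=np.array(W); m=W.mean(0); T=s["position"]
X=T[:2]@ax+.163; z=T[2]+.019
a=np.arctan2(X+.095,z-.022)+.35
print("t",s["clock"],"clampX",X,"Y",T[:2]@ay+.5742,"z",z,"r",np.hypot(X+.095,z-.022),"lever~",a,"F clamp xyz",m[:2]@ax,m[:2]@ay,m[2],"sd",W.std(0),"open",s["opening"],s["grip_force"])
E
python3 f.py
```

```text
t 11.4167 clampX -0.14646735551712423 Y 0.0022109837613391026 z 0.16273889051669913 r 0.14985434257237087 lever~ -0.0005870527130241165 F clamp xyz 0.1705799282653457 12.693797588751124 6.2285060474944975 sd [0.269 0.498 0.37 ] open 0.3042504411896007 30.001713931560516
```

>>> {"fn": "carry_out", "kwargs": {
  "delta_pos": [
    [0, -1, -1],
    [0, -2, -2],
    [0, -2, -2],
    [0, -2, -2]
  ],
  "twist": [
    [0, 0, 0],
    [0, 0, 0],
    [0, 0, 0],
    [0, 0, 0]
  ],
  "grip": [20, 20, 20, 20]
}}

```text
clock: 11.75
position: [0.5975, -0.2556, 0.1441]
ee_rot: [[-0.09, 0.996, -0.002], [0.996, 0.09, -0.0], [0.0, -0.002, -1.0]]
wrist_force: [-4.6, -1.6, -3.4]
opening: 0.306
grip_force: 30.0
```

```bash
python3 f.py
```

```text
t 12.0 clampX -0.14567098045268626 Y 0.00224664508027983 z 0.16304683252574118 r 0.1498724698721583 lever~ 0.005109120995005101 F clamp xyz -1.3113204982805107 5.251655266833755 -3.1252813927763587 sd [0.547 0.395 0.303] open 0.3065410006735123 29.9996218085289
```

>>> {"fn": "carry_out", "kwargs": {
  "delta_pos": [
    [3, -1.4, 0],
    [8, -1.4, -2],
    [16.7, -1.4, -4.3],
    [25.2, -1.4, -6],
    [33.8, -1.4, -7.2],
    [42.5, -1.4, -7.9],
    [47, -1.4, -8],
    [50, -1.4, -8.1],
    [50, -1.4, -8.1],
    [50, -1.4, -8.1],
    [50, -1.4, -8.1]
  ],
  "twist": [
    [0, 0, 0],
    [0, 0, 0],
    [0, 0, 0],
    [0, 0, 0],
    [0, 0, 0],
    [0, 0, 0],
    [0, 0, 0],
    [0, 0, 0],
    [0, 0, 0],
    [0, 0, 0],
    [0, 0, 0]
  ],
  "grip": [20, 20, 20, 20, 20, 20, 20, 20, 20, 20, 20]
}}

```text
clock: 12.92
position: [0.5931, -0.206, 0.1531]
ee_rot: [[-0.09, 0.996, 0.001], [0.996, 0.09, -0.0], [-0.001, 0.001, -1.0]]
wrist_force: [0.6, -2.8, -0.4]
opening: 0.306
grip_force: 30.0
```

```bash
python3 f.py
```

```text
t 13.1667 clampX -0.0960258033631782 Y 0.0021889438873452516 z 0.1721050640163764 r 0.15010856909550624 lever~ 0.34316620394356073 F clamp xyz -3.350099778525045 -0.6247395985935859 0.7139228855190254 sd [0.465 0.352 0.995] open 0.3097021607484455 30.00025123357773
```

>>> {"fn": "carry_out", "kwargs": {
  "delta_pos": [
    [-4, 0, 0],
    [-12, 0, 0.5],
    [-20, 0, 1.2],
    [-29, 0, 2.6],
    [-37, 0, 4.4],
    [-45, 0, 6.4],
    [-50.5, 0, 8.1],
    [-50.5, 0, 8.1],
    [-50.5, 0, 8.1],
    [-50.5, 0, 8.1]
  ],
  "twist": [
    [0, 0, 0],
    [0, 0, 0],
    [0, 0, 0],
    [0, 0, 0],
    [0, 0, 0],
    [0, 0, 0],
    [0, 0, 0],
    [0, 0, 0],
    [0, 0, 0],
    [0, 0, 0]
  ],
  "grip": [20, 20, 20, 20, 20, 20, 20, 20, 20, 20]
}}

```text
clock: 14.0
position: [0.5974, -0.2552, 0.144]
ee_rot: [[-0.09, 0.996, 0.0], [0.996, 0.09, 0.002], [0.002, 0.0, -1.0]]
wrist_force: [4.2, 4.3, 0.8]
opening: 0.31
grip_force: 30.0
```

```bash
python3 f.py; python3 place.py|grep pad
```

```text
t 14.25 clampX -0.14527924954115787 Y 0.0023798908144273545 z 0.16306726242514616 r 0.14975972576947075 lever~ 0.007616940885002865 F clamp xyz 3.3884703096353377 -4.542049258188803 0.7194603200978648 sd [0.513 0.381 0.302] open 0.3071089384475029 30.000254809856415
scene pad 40 X [45.3407 58.7946] Y [-36.4473 -12.8747] Z [45.7058 60.8193] ang ((20.188772201538086, 19.587627410888672), 52.21895980834961)
top pad 79 X [47.052  54.2027] Y [-34.1052  35.7826] Z [49.2765 64.9852] ang ((7.449777126312256, 70.53040313720703), 0.3876415491104126)
```

>>> {"fn": "carry_out", "kwargs": {
  "delta_pos": [
    [3, 0.5, -0.7],
    [9, 0.5, -2.8],
    [17.5, 0.5, -5.0],
    [26, 0.5, -6.7],
    [34.5, 0.5, -7.9],
    [43, 0.5, -8.1],
    [48, 0.5, -8.1],
    [50.8, 0.5, -8.1],
    [50.8, 0.5, -8.1],
    [50.8, 0.5, -8.1],
    [50.8, 0.5, -8.1]
  ],
  "twist": [
    [0, 0, 0],
    [0, 0, 0],
    [0, 0, 0],
    [0, 0, 0],
    [0, 0, 0],
    [0, 0, 0],
    [0, 0, 0],
    [0, 0, 0],
    [0, 0, 0],
    [0, 0, 0],
    [0, 0, 0]
  ],
  "grip": [20, 20, 20, 20, 20, 20, 20, 20, 20, 20, 20]
}}

```text
clock: 15.27
position: [0.5931, -0.2061, 0.1532]
ee_rot: [[-0.089, 0.996, 0.0], [0.996, 0.089, -0.001], [-0.001, 0.0, -1.0]]
wrist_force: [1.3, -3.5, 3.5]
opening: 0.308
grip_force: 30.0
```

```bash
python3 f.py
```

```text
t 15.5167 clampX -0.09586165277681472 Y 0.0021790660374245707 z 0.17215624375682023 r 0.15015871597967734 lever~ 0.34426168837424276 F clamp xyz -3.914908020198061 0.07365844935545927 4.365650586951174 sd [0.772 0.444 1.214] open 0.3072199080361204 30.001133680343628
```

>>> {"fn": "carry_out", "kwargs": {
  "delta_pos": [
    [-4, 0, 0],
    [-12, 0, 0.5],
    [-20, 0, 1.2],
    [-29, 0, 2.6],
    [-37, 0, 4.4],
    [-45, 0, 6.4],
    [-50.8, 0, 8.1],
    [-50.8, 0, 8.1],
    [-50.8, 0, 8.1],
    [-50.8, 0, 8.1]
  ],
  "twist": [
    [0, 0, 0],
    [0, 0, 0],
    [0, 0, 0],
    [0, 0, 0],
    [0, 0, 0],
    [0, 0, 0],
    [0, 0, 0],
    [0, 0, 0],
    [0, 0, 0],
    [0, 0, 0]
  ],
  "grip": [20, 20, 20, 20, 20, 20, 20, 20, 20, 20]
}}

```text
clock: 16.35
position: [0.5974, -0.2546, 0.1439]
ee_rot: [[-0.09, 0.996, -0.001], [0.996, 0.09, 0.003], [0.003, -0.001, -1.0]]
wrist_force: [-0.6, 3.9, 5.2]
opening: 0.308
grip_force: 30.0
```

```bash
python3 f.py; python3 place.py|grep -E "top pad|orange"
```

```text
t 16.6 clampX -0.14490638494858785 Y 0.0023336750464425515 z 0.16280473484897837 r 0.1493874847988537 lever~ 0.009378022385164442 F clamp xyz 4.468008816568763 -0.4745401303950426 3.7002096490260343 sd [0.47  0.639 0.693] open 0.3060577335122699 30.00081092119217
scene orange 96 X [82.505  92.4464] Y [-30.1616  27.6565] Z [81.8037 98.5931] ang ((59.088985443115234, 10.760232925415039), 88.76905059814453)
top orange 61 X [82.1072 90.6507] Y [-28.3047  32.0887] Z [ 64.683  104.8808] ang ((8.84714412689209, 60.9304084777832), 0.20703141391277313)
top pad 82 X [53.1122 60.448 ] Y [-34.1632  36.3163] Z [48.5221 63.0721] ang ((7.681000232696533, 71.47905731201172), 0.1342434585094452)
```

>>> {"fn": "carry_out", "kwargs": {
  "delta_pos": [
    [3, 0, -1],
    [9, 0, -3.2],
    [17.5, 0, -5.5],
    [26, 0, -7.2],
    [34.5, 0, -8.4],
    [43, 0, -8.8],
    [48, 0, -8.8],
    [51.5, 0, -8.8],
    [51.5, 0, -8.8],
    [51.5, 0, -8.8],
    [51.5, 0, -8.8]
  ],
  "twist": [
    [0, 0, 0],
    [0, 0, 0],
    [0, 0, 0],
    [0, 0, 0],
    [0, 0, 0],
    [0, 0, 0],
    [0, 0, 0],
    [0, 0, 0],
    [0, 0, 0],
    [0, 0, 0],
    [0, 0, 0]
  ],
  "grip": [20, 20, 20, 20, 20, 20, 20, 20, 20, 20, 20]
}}

```text
clock: 17.62
position: [0.593, -0.205, 0.1533]
ee_rot: [[-0.09, 0.996, -0.0], [0.996, 0.09, -0.001], [-0.001, -0.0, -1.0]]
wrist_force: [1.6, -3.9, -3.2]
opening: 0.308
grip_force: 30.0
```

```bash
python3 f.py
```

```text
t 17.8667 clampX -0.09490322802602694 Y 0.0022151598276787254 z 0.17237240863195671 r 0.15037243977069442 lever~ 0.3506435486502739 F clamp xyz -3.724926903935786 -1.8894247252503422 -2.8371583379803167 sd [0.44  0.529 0.413] open 0.310559813725792 29.999377727508545
```

>>> {"fn": "carry_out", "kwargs": {
  "delta_pos": [
    [-4, 0, 0],
    [-12, 0, 0.5],
    [-20, 0, 1.2],
    [-29, 0, 2.6],
    [-37, 0, 4.4],
    [-45, 0, 6.4],
    [-51.5, 0, 8.1],
    [-51.5, 0, 8.1],
    [-51.5, 0, 8.1],
    [-51.5, 0, 8.1]
  ],
  "twist": [
    [0, 0, 0],
    [0, 0, 0],
    [0, 0, 0],
    [0, 0, 0],
    [0, 0, 0],
    [0, 0, 0],
    [0, 0, 0],
    [0, 0, 0],
    [0, 0, 0],
    [0, 0, 0]
  ],
  "grip": [20, 20, 20, 20, 20, 20, 20, 20, 20, 20]
}}

```text
clock: 18.7
position: [0.5973, -0.2541, 0.1444]
ee_rot: [[-0.09, 0.996, -0.002], [0.996, 0.09, 0.005], [0.005, -0.001, -1.0]]
wrist_force: [0.6, 6.1, -1.4]
opening: 0.311
grip_force: 30.0
```

```bash
python3 f.py; python3 place.py|grep -E "top pad|orange"
```

```text
t 18.95 clampX -0.14417518478245248 Y 0.002326459116876456 z 0.16338363912428328 r 0.14969145670482972 lever~ 0.015274098358187493 F clamp xyz 5.770240197649866 -1.7293120721674748 -1.4806442841424925 sd [0.42  0.242 0.312] open 0.30905906365168756 29.9996280670166
scene orange 102 X [88.8965 98.2406] Y [-31.1283  29.7006] Z [81.1633 99.9739] ang ((9.81108570098877, 61.38431930541992), 0.5334182381629944)
top orange 61 X [88.0061 97.2212] Y [-28.2419  31.2401] Z [ 64.2826 102.7418] ang ((9.93467903137207, 60.23478698730469), 0.034423284232616425)
top pad 79 X [59.2    65.9206] Y [-32.6009  35.53  ] Z [46.1651 64.5314] ang ((7.112990379333496, 70.48841094970703), 0.46722644567489624)
```

>>> {"fn": "carry_out", "kwargs": {
  "delta_pos": [
    [3, 0.2, -0.5],
    [9, 0.2, -2.5],
    [17.5, 0.2, -4.8],
    [26, 0.2, -6.5],
    [34.5, 0.2, -7.7],
    [43, 0.2, -8.1],
    [48, 0.2, -8.1],
    [52, 0.2, -8.1],
    [52, 0.2, -8.1],
    [52, 0.2, -8.1],
    [52, 0.2, -8.1]
  ],
  "twist": [
    [0, 0, 0],
    [0, 0, 0],
    [0, 0, 0],
    [0, 0, 0],
    [0, 0, 0],
    [0, 0, 0],
    [0, 0, 0],
    [0, 0, 0],
    [0, 0, 0],
    [0, 0, 0],
    [0, 0, 0]
  ],
  "grip": [20, 20, 20, 20, 20, 20, 20, 20, 20, 20, 20]
}}

```text
clock: 19.97
position: [0.5931, -0.2053, 0.1539]
ee_rot: [[-0.09, 0.996, 0.0], [0.996, 0.09, -0.003], [-0.003, -0.0, -1.0]]
wrist_force: [-0.0, -6.8, -5.9]
opening: 0.308
grip_force: 30.0
```

```bash
python3 f.py
```

```text
t 20.2167 clampX -0.09528115764105125 Y 0.002189260971876883 z 0.17289857062242328 r 0.15089883255184444 lever~ 0.34813677946360455 F clamp xyz -6.3192613300531075 0.1443753429761278 -5.969013725911434 sd [0.553 0.336 0.238] open 0.30771062323502935 29.998631179332733
```

>>> {"fn": "carry_out", "kwargs": {
  "delta_pos": [
    [-4, 0, 0],
    [-12, 0, 0.5],
    [-20, 0, 1.2],
    [-29, 0, 2.6],
    [-37, 0, 4.4],
    [-45, 0, 6.4],
    [-51.5, 0, 8.1],
    [-51.5, 0, 8.1],
    [-51.5, 0, 8.1],
    [-51.5, 0, 8.1]
  ],
  "twist": [
    [0, 0, 0],
    [0, 0, 0],
    [0, 0, 0],
    [0, 0, 0],
    [0, 0, 0],
    [0, 0, 0],
    [0, 0, 0],
    [0, 0, 0],
    [0, 0, 0],
    [0, 0, 0]
  ],
  "grip": [20, 20, 20, 20, 20, 20, 20, 20, 20, 20]
}}

```text
clock: 21.05
position: [0.5974, -0.2537, 0.1448]
ee_rot: [[-0.09, 0.996, -0.002], [0.996, 0.09, 0.004], [0.004, -0.002, -1.0]]
wrist_force: [-3.9, 5.7, 1.2]
opening: 0.307
grip_force: 30.0
```

```bash
python3 f.py; python3 place.py|grep -E "top pad|orange"
```

```text
t 21.3 clampX -0.14374406977998225 Y 0.0022732755279483152 z 0.16382664769476574 r 0.14996927130266047 lever~ 0.018959669481293573 F clamp xyz 6.032016379768736 3.028894501432015 0.10168830553704812 sd [0.435 0.242 0.552] open 0.3071715265007627 29.999957978725433
scene orange 96 X [89.8162 99.8749] Y [-29.6016  28.7352] Z [80.8406 99.5492] ang ((59.84708786010742, 11.82333755493164), 89.38014221191406)
top orange 59 X [88.8689 97.8462] Y [-28.3863  32.0452] Z [ 65.9811 102.1374] ang ((60.886924743652344, 9.229738235473633), 89.65518951416016)
top pad 77 X [62.1214 68.4915] Y [-36.0691  35.8797] Z [46.4662 64.3942] ang ((72.57980346679688, 6.601579666137695), 89.83757781982422)
```

>>> {"fn": "carry_out", "kwargs": {
  "delta_pos": [
    [3, -0.3, -0.5],
    [9, -0.3, -2.3],
    [17.5, -0.3, -4.4],
    [26, -0.3, -6],
    [34.5, -0.3, -7],
    [43, -0.3, -7.2],
    [49, -0.3, -7.2],
    [53, -0.3, -7.2],
    [53, -0.3, -7.2],
    [53, -0.3, -7.2],
    [53, -0.3, -7.2]
  ],
  "twist": [
    [0, 0, 0],
    [0, 0, 0],
    [0, 0, 0],
    [0, 0, 0],
    [0, 0, 0],
    [0, 0, 0],
    [0, 0, 0],
    [0, 0, 0],
    [0, 0, 0],
    [0, 0, 0],
    [0, 0, 0]
  ],
  "grip": [20, 20, 20, 20, 20, 20, 20, 20, 20, 20, 20]
}}

```text
clock: 22.32
position: [0.5932, -0.2057, 0.1541]
ee_rot: [[-0.089, 0.996, 0.002], [0.996, 0.089, -0.007], [-0.007, 0.001, -1.0]]
wrist_force: [-2.4, -10.4, -1.8]
opening: 0.312
grip_force: 30.0
```

```bash
python3 f.py
```

```text
t 22.5667 clampX -0.09568677987157112 Y 0.0021277107450107247 z 0.17307279500521913 r 0.1510743560544971 lever~ 0.3454540118189955 F clamp xyz -9.861130629584446 2.6608907864135634 -1.5907984568050815 sd [0.507 0.533 0.35 ] open 0.30606744043864054 29.99946355819702
```

>>> {"fn": "carry_out", "kwargs": {
  "delta_pos": [
    [1, 0, 0],
    [1.5, 0, 0],
    [1.5, 0, 0],
    [1.5, 0, 0]
  ],
  "twist": [
    [0, 0, 0],
    [0, 0, 0],
    [0, 0, 0],
    [0, 0, 0]
  ],
  "grip": [20, 20, 20, 20]
}}

```text
clock: 22.9
position: [0.5931, -0.2046, 0.1541]
ee_rot: [[-0.089, 0.996, 0.002], [0.996, 0.089, -0.008], [-0.008, 0.002, -1.0]]
wrist_force: [-2.1, -10.1, -3.1]
opening: 0.307
grip_force: 30.0
```

```bash
python3 f.py
```

```text
t 23.15 clampX -0.09458906868359715 Y 0.0021128817301675484 z 0.17314300950544062 r 0.15114356812947258 lever~ 0.3527188177952542 F clamp xyz -10.735499043043108 2.6303741929948963 -2.281534610570626 sd [0.594 0.455 0.569] open 0.3108528297481896 29.999291002750397
```

>>> {"fn": "carry_out", "kwargs": {
  "delta_pos": [
    [-4, 0, 0],
    [-12, 0, 0.5],
    [-20, 0, 1.2],
    [-29, 0, 2.6],
    [-37, 0, 4.4],
    [-45, 0, 6.4],
    [-53, 0, 7.5],
    [-53.5, 0, 7.5],
    [-53.5, 0, 7.5],
    [-53.5, 0, 7.5]
  ],
  "twist": [
    [0, 0, 0],
    [0, 0, 0],
    [0, 0, 0],
    [0, 0, 0],
    [0, 0, 0],
    [0, 0, 0],
    [0, 0, 0],
    [0, 0, 0],
    [0, 0, 0],
    [0, 0, 0]
  ],
  "grip": [20, 20, 20, 20, 20, 20, 20, 20, 20, 20]
}}

```text
clock: 23.98
position: [0.5973, -0.2525, 0.1447]
ee_rot: [[-0.09, 0.996, -0.001], [0.996, 0.09, 0.004], [0.005, -0.001, -1.0]]
wrist_force: [-5.1, 4.3, 4.9]
opening: 0.305
grip_force: 30.0
```

```bash
python3 f.py; python3 place.py|grep -E "pad|orange"
```

```text
t 24.2333 clampX -0.1425568330886399 Y 0.0022690616191656243 z 0.1637344874888469 r 0.14950022514078984 lever~ 0.026269561584255918 F clamp xyz 5.479913862604033 4.679099363273428 5.205561588767764 sd [0.135 0.414 0.273] open 0.30940357295745347 30.00110685825348
scene orange 96 X [90.2542 99.0048] Y [-29.7973  28.5221] Z [80.9009 98.214 ] ang ((59.785099029541016, 10.187344551086426), 88.83309936523438)
scene pad 31 X [62.2665 76.1905] Y [-35.9976 -14.2398] Z [48.591  62.3827] ang ((17.446327209472656, 21.451862335205078), 51.79398727416992)
top orange 61 X [88.8683 97.8237] Y [-27.8093  32.0862] Z [ 62.1693 102.3775] ang ((60.77471923828125, 9.071151733398438), 89.7793960571289)
top pad 77 X [62.1197 68.4788] Y [-35.1684  35.6603] Z [46.6264 63.2684] ang ((72.40965270996094, 6.600508689880371), 89.81039428710938)
```

Stroke 5's push averaged about 10.3 N, against 3.7 N while the ram ran free. That is 26–28 N at the stroke end, or about 19 N once the lever is back. The pad travel agrees: about 9 mm of spring compression is also roughly 19–20 N. The hold is firm and well below crushing, so I'll stop pumping, relieve the preload and release.

>>> {"fn": "carry_out", "kwargs": {
  "delta_pos": [
    [0.5, -0.5, -0.5],
    [0.9, -0.8, -0.8],
    [0.9, -0.8, -0.8],
    [0.9, -0.8, -0.8],
    [0.9, -0.8, -0.8],
    [0.9, -0.8, -0.8],
    [0.9, -0.8, -0.8],
    [0.9, -0.8, -10],
    [0.9, -0.8, -30],
    [0.9, -0.8, -60],
    [0.9, -0.8, -90],
    [0.9, -0.8, -110]
  ],
  "twist": [
    [0, 0, 0],
    [0, 0, 0],
    [0, 0, 0],
    [0, 0, 0],
    [0, 0, 0],
    [0, 0, 0],
    [0, 0, 0],
    [0, 0, 0],
    [0, 0, 0],
    [0, 0, 0],
    [0, 0, 0],
    [0, 0, 0]
  ],
  "grip": [20, 20, 55, 55, 55, 55, 55, 55, 55, 55, 55, 55]
}}

```text
clock: 25.33
position: [0.5974, -0.2543, 0.2592]
ee_rot: [[-0.09, 0.996, 0.004], [0.996, 0.09, -0.003], [-0.003, 0.004, -1.0]]
wrist_force: [0.4, 0.1, -0.2]
opening: 0.594
grip_force: 0.0
```

>>> {"fn": "carry_out", "kwargs": {
  "delta_pos": [
    [0, 0, 0],
    [0, 0, 0],
    [0, 0, 0],
    [0, 0, 0]
  ],
  "twist": [
    [0, 0, 0],
    [0, 0, 0],
    [0, 0, 0],
    [0, 0, 0]
  ],
  "grip": [55, 55, 55, 55]
}}

```text
clock: 25.67
position: [0.5957, -0.2531, 0.2525]
ee_rot: [[-0.09, 0.996, -0.003], [0.996, 0.09, 0.002], [0.002, -0.003, -1.0]]
wrist_force: [-0.2, 0.7, -0.2]
opening: 0.596
grip_force: 0.0
```

```bash
python3 place.py c7; python3 - <<'E'
from h import *
from scipy.optimize import least_squares
for n in("scene","top"):
  p=snapshot(n); A=cloud(p,np.ones((480,640),bool)); v,u=np.nonzero(p["range_z"]>0); V=p["img"][v,u].max(1)
  B=A[(A[:,2]>.145)&(A[:,2]<.185)&(np.hypot(A[:,0]-.6,A[:,1]+.255)<.04)&(V<90)]
  if len(B)>15: print(n,len(B),least_squares(lambda c:np.linalg.norm(B-c,axis=1)-.015,B.mean(0)-[0,0,.008],loss="soft_l1",f_scale=.002).x)
E
```

```text
25.6667 [ 0.5957 -0.2531  0.2525] [-0.1939  0.7014 -0.1586] 5.143917202243342
scene grey 574 X [ 55.0895 112.8294] Y [-50.0866  49.2011] Z [30.694  70.6797] ang ((69.521484375, 103.26807403564453), 0.016410166397690773)
scene orange 98 X [90.6048 99.3343] Y [-30.7552  28.0638] Z [81.5251 99.0519] ang ((10.796005249023438, 60.24491500854492), 2.8847897052764893)
scene pad 32 X [62.3728 80.1115] Y [-36.1858 -14.3842] Z [50.1036 64.3957] ang ((18.94268798828125, 22.392175674438477), 58.176029205322266)
scene jaw 413 X [120.3783 142.7505] Y [-45.5512  41.2419] Z [30.5649 65.5897] ang ((29.196439743041992, 88.82240295410156), 4.290449619293213)
top grey 641 X [ 49.6937 115.1532] Y [-47.5764  50.8332] Z [40.4066 70.7501] ang ((100.11217498779297, 69.48588562011719), 89.9352035522461)
top orange 62 X [88.7724 97.8887] Y [-28.019  32.282] Z [ 61.8939 101.0055] ang ((61.00312042236328, 9.51218032836914), 89.37284088134766)
top pad 78 X [62.0265 68.4719] Y [-35.4507  35.5624] Z [45.1798 65.1779] ang ((72.13153076171875, 6.692167282104492), 89.777587890625)
top jaw 242 X [119.5137 144.1014] Y [-42.7322  45.3079] Z [34.2719 69.8388] ang ((89.23606872558594, 28.061595916748047), 88.83130645751953)
scene 104 [ 0.59817145 -0.25601155  0.15881953]
top 37 [ 0.59886137 -0.25428763  0.16120905]
```

View pics/c7.png

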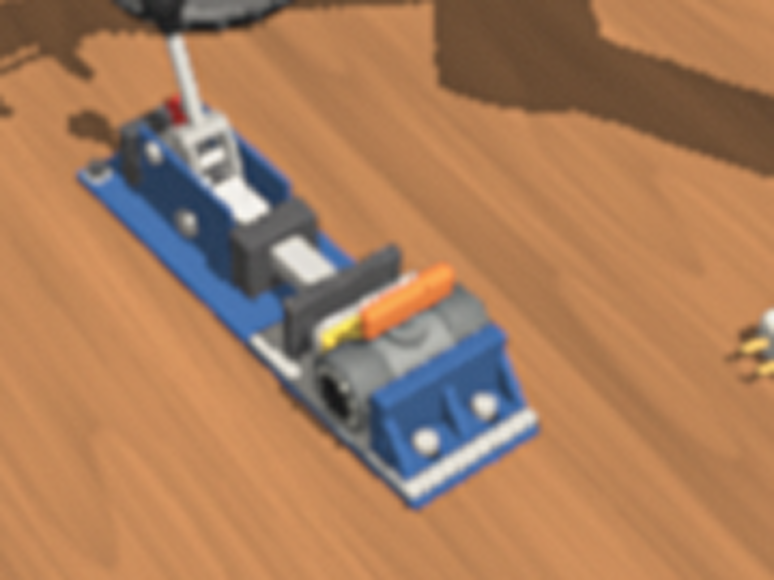

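The valve at (400,340) is gripped squarely between pad and jaw, the lever is back and the gripper is clear. As a last check, I'll compare the ram-plate-to-pad gap (spring compression) with the starting picture.

```bash
python3 - <<'E'
from h import *
p=snapshot("top"); a=cv2.cvtColor(cv2.imread("pics/top0.png"),cv2.COLOR_BGR2RGB)
f=lambda i:cv2.resize(i[212:266,268:368],None,fx=5.5,fy=5.5,interpolation=cv2.INTER_CUBIC)
save("cmp",np.vstack([f(a),f(p["img"])]))
E
```

```text
(no output)
```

View pics/cmp.png

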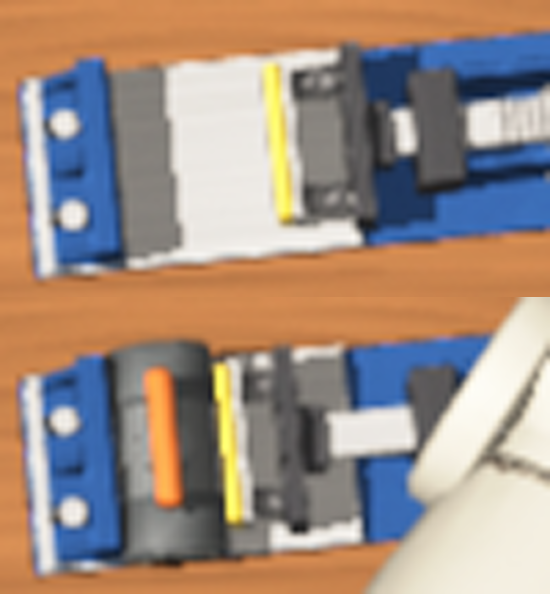

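```bash
python3 - <<'E'
from h import *
p=snapshot("top"); a=cv2.cvtColor(cv2.imread("pics/top0.png"),cv2.COLOR_BGR2RGB)
th=np.radians(5.2); ax=np.array([-np.sin(th),np.cos(th)]); ay=np.array([-np.cos(th),-np.sin(th)])
o=np.array([.5742*.9959+.163*.0906,.5742*.0906-.163*.9959])
xs=np.arange(-.0,.125,.0005)
for nm,im in(("t0",a),("now",p["img"])):
  rows=[]
  for y in np.arange(.012,.034,.002):   # clamp y strip
    P=np.array([pix(p,[*(o+x*ax+y*ay),.058]) for x in xs]).astype(np.float32)
    rows.append(cv2.remap(im.astype(np.float32),P[None,:,0],P[None,:,1],cv2.INTER_LINEAR)[0])
  g=np.mean(rows,0); yel=np.clip((g[:,0]+g[:,1])/2-g[:,2]-40,0,None); lum=g.mean(1)
  yel[:60]=0; yel[xs>.085]=0
  print(nm,"yellow centroid",(xs*yel).sum()/yel.sum()*1e3)
  print(" lum",np.round(lum[0:150:3]).astype(int).tolist())
E
```

```text
t0 yellow centroid 41.608889352191724
 lum [73, 84, 91, 92, 91, 91, 94, 100, 110, 116, 122, 126, 129, 130, 126, 123, 119, 116, 113, 108, 106, 118, 161, 196, 208, 201, 190, 197, 205, 208, 212, 216, 225, 233, 234, 233, 233, 233, 233, 233, 233, 233, 233, 233, 233, 233, 233, 232, 232, 232]
now yellow centroid 65.23652914647205
 lum [108, 96, 83, 79, 87, 106, 123, 136, 138, 138, 137, 133, 127, 118, 113, 109, 104, 101, 96, 93, 91, 89, 90, 90, 90, 90, 89, 90, 98, 110, 121, 124, 121, 114, 109, 106, 106, 128, 173, 200, 208, 197, 191, 198, 198, 178, 124, 80, 67, 61]
```

The pad moved only 23.6 mm against about 30 mm of ram travel. That puts the present hold at about 14 N, while the pushes suggested about 19 N, so it's too close to the 15 N floor. One more tooth gives roughly 26–32 N at rest and 34–41 N at stroke end, inside the window on either estimate. I'll regrip the knob for a sixth stroke.

>>> {"fn": "carry_out", "kwargs": {
  "delta_pos": [
    [-2, 1.2, 10],
    [-2, 1.2, 35],
    [-2, 1.2, 65],
    [-2, 1.2, 92],
    [-2, 1.2, 106],
    [-2, 1.2, 109],
    [-2, 1.2, 109],
    [-2, 1.2, 109],
    [-2, 1.2, 109],
    [-2, 1.2, 109],
    [-2, 1.2, 109],
    [-2, 1.2, 109]
  ],
  "twist": [
    [0, 0, 0],
    [0, 0, 0],
    [0, 0, 0],
    [0, 0, 0],
    [0, 0, 0],
    [0, 0, 0],
    [0, 0, 0],
    [0, 0, 0],
    [0, 0, 0],
    [0, 0, 0],
    [0, 0, 0],
    [0, 0, 0]
  ],
  "grip": [55, 55, 55, 55, 55, 55, 55, 20, 20, 20, 20, 20]
}}

```text
clock: 26.97
position: [0.5977, -0.2563, 0.1473]
ee_rot: [[-0.09, 0.996, -0.0], [0.996, 0.09, -0.002], [-0.002, -0.001, -1.0]]
wrist_force: [-3.7, -1.1, 5.0]
opening: 0.308
grip_force: 30.0
```

```bash
python3 f.py
```

```text
t 27.2167 clampX -0.14646932983096825 Y 0.0022408454002041944 z 0.16631008417460855 r 0.1532138776603856 lever~ 0.007406234060266803 F clamp xyz -0.7464192197707473 4.762288472837894 5.400519101311517 sd [0.509 0.448 0.42 ] open 0.30769541133189615 30.001401901245117
```

>>> {"fn": "carry_out", "kwargs": {
  "delta_pos": [
    [3, -0.8, -1.5],
    [9, -0.8, -3.2],
    [17.5, -0.8, -5.5],
    [26, -0.8, -7.2],
    [34.5, -0.8, -8.4],
    [43, -0.8, -8.8],
    [48, -0.8, -8.8],
    [52, -0.8, -8.8],
    [52, -0.8, -8.8],
    [52, -0.8, -8.8],
    [52, -0.8, -8.8]
  ],
  "twist": [
    [0, 0, 0],
    [0, 0, 0],
    [0, 0, 0],
    [0, 0, 0],
    [0, 0, 0],
    [0, 0, 0],
    [0, 0, 0],
    [0, 0, 0],
    [0, 0, 0],
    [0, 0, 0],
    [0, 0, 0]
  ],
  "grip": [20, 20, 20, 20, 20, 20, 20, 20, 20, 20, 20]
}}

```text
clock: 28.13
position: [0.5934, -0.2078, 0.1563]
ee_rot: [[-0.089, 0.996, 0.003], [0.996, 0.089, -0.009], [-0.009, 0.003, -1.0]]
wrist_force: [0.1, -13.3, 0.6]
opening: 0.307
grip_force: 30.0
```

```bash
python3 f.py
```

```text
t 28.3833 clampX -0.09777986531284513 Y 0.0021445257755123848 z 0.1752724012457633 r 0.15329760805309334 lever~ 0.3318652246236246 F clamp xyz -13.150423588758626 1.1261433528695413 1.428061915813771 sd [0.201 0.441 0.682] open 0.30771757918277975 30.000078678131104
```

>>> {"fn": "carry_out", "kwargs": {
  "delta_pos": [
    [0.7, 0, 0],
    [0.7, 0, 0],
    [0.7, 0, 0]
  ],
  "twist": [
    [0, 0, 0],
    [0, 0, 0],
    [0, 0, 0]
  ],
  "grip": [20, 20, 20]
}}

```text
clock: 28.63
position: [0.5933, -0.2074, 0.1563]
ee_rot: [[-0.089, 0.996, 0.004], [0.996, 0.089, -0.009], [-0.009, 0.003, -1.0]]
wrist_force: [0.5, -14.3, 1.3]
opening: 0.308
grip_force: 30.0
```

```bash
python3 f.py
```

```text
t 28.8833 clampX -0.09724581651369194 Y 0.0021206332171592734 z 0.1753088626362339 r 0.15332531120016946 lever~ 0.3353520804288593 F clamp xyz -13.962955803811475 1.0310631581500387 0.7323581842535932 sd [0.61  0.405 0.501] open 0.30602296499878545 29.99997317790985
```

>>> {"fn": "carry_out", "kwargs": {
  "delta_pos": [
    [-4, 0, 0],
    [-12, 0, 0.5],
    [-20, 0, 1.2],
    [-29, 0, 2.6],
    [-37, 0, 4.4],
    [-45, 0, 6.4],
    [-50, 0, 8],
    [-52, 0, 8.1],
    [-52, 0, 8.1],
    [-52, 0, 8.1],
    [-52, 0, 8.1]
  ],
  "twist": [
    [0, 0, 0],
    [0, 0, 0],
    [0, 0, 0],
    [0, 0, 0],
    [0, 0, 0],
    [0, 0, 0],
    [0, 0, 0],
    [0, 0, 0],
    [0, 0, 0],
    [0, 0, 0],
    [0, 0, 0]
  ],
  "grip": [20, 20, 20, 20, 20, 20, 20, 20, 20, 20, 20]
}}

```text
clock: 29.8
position: [0.5974, -0.2537, 0.147]
ee_rot: [[-0.09, 0.996, 0.0], [0.996, 0.09, 0.002], [0.002, 0.0, -1.0]]
wrist_force: [-1.5, 0.1, 6.7]
opening: 0.31
grip_force: 30.0
```

```bash
python3 f.py
```

```text
t 30.05 clampX -0.14373752150416633 Y 0.0022938390507206696 z 0.16594958016374134 r 0.15197640485182715 lever~ 0.023540680908288536 F clamp xyz 1.299713088601618 1.4616149163912586 6.302506746750922 sd [0.293 0.505 0.61 ] open 0.3060203751282556 30.001443922519684
```

>>> {"fn": "carry_out", "kwargs": {
  "delta_pos": [
    [0, -0.2, -0.5],
    [0, -0.3, -0.9],
    [0, -0.3, -0.9],
    [0, -0.3, -0.9],
    [0, -0.3, -0.9],
    [0, -0.3, -0.9],
    [0, -0.3, -10],
    [0, -0.3, -30],
    [0, -0.3, -60],
    [0, -0.3, -90],
    [0, -0.3, -105],
    [0, -0.3, -105]
  ],
  "twist": [
    [0, 0, 0],
    [0, 0, 0],
    [0, 0, 0],
    [0, 0, 0],
    [0, 0, 0],
    [0, 0, 0],
    [0, 0, 0],
    [0, 0, 0],
    [0, 0, 0],
    [0, 0, 0],
    [0, 0, 0],
    [0, 0, 0]
  ],
  "grip": [20, 20, 55, 55, 55, 55, 55, 55, 55, 55, 55, 55]
}}

```text
clock: 31.05
position: [0.5988, -0.2563, 0.2576]
ee_rot: [[-0.09, 0.996, 0.008], [0.996, 0.09, -0.005], [-0.006, 0.007, -1.0]]
wrist_force: [0.3, -0.1, 1.4]
opening: 0.598
grip_force: 0.0
```

```bash
python3 - <<'E'
from h import *
s=arm.observe(); print(s["clock"],s["wrist_force"],s["opening"])
p=snapshot("top"); rgb=lambda f:cv2.cvtColor(cv2.imread("pics/"+f),cv2.COLOR_BGR2RGB)
t0=rgb("top0.png"); c=rgb("cmp.png")
prev=cv2.resize(c[297:594],(100,54),interpolation=cv2.INTER_AREA)
pr=np.zeros_like(t0); pr[212:266,268:368]=prev
th=np.radians(5.2); ax=np.array([-np.sin(th),np.cos(th)]); ay=np.array([-np.cos(th),-np.sin(th)])
o=np.array([.5742*.9959+.163*.0906,.5742*.0906-.163*.9959]); xs=np.arange(-.01,.07,.001)
for nm,im in(("t0",t0),("prev",pr),("now",p["img"])):
  for Y in((-.036,-.026),(.026,.036)):
    rows=[]
    for y in np.arange(*Y,.002):
      P=np.array([pix(p,[*(o+x*ax+y*ay),.058]) for x in xs]).astype(np.float32)
      rows.append(cv2.remap(im.astype(np.float32),P[None,:,0],P[None,:,1],cv2.INTER_LINEAR)[0])
    l=np.mean(rows,0).mean(1); print(nm,Y,np.round(l[::2]).astype(int).tolist())
for t in("knob",):
  A=cloud(p,np.ones((480,640),bool))
q=snapshot("scene"); A=cloud(q,np.ones((480,640),bool)); v,u=np.nonzero(q["range_z"]>0); V=q["img"][v,u].max(1)
B=A[(A[:,2]>.145)&(A[:,2]<.185)&(np.hypot(A[:,0]-.6,A[:,1]+.255)<.04)&(V<90)]
from scipy.optimize import least_squares
print(least_squares(lambda c:np.linalg.norm(B-c,axis=1)-.015,B.mean(0)-[0,0,.008],loss="soft_l1",f_scale=.002).x)
E
python3 place.py | grep -E "pad|orange"
```

```text
31.05 [ 0.33586306 -0.11428667  1.42922714] 0.5980956903743708
t0 (-0.036, -0.026) [82, 79, 79, 75, 72, 76, 87, 91, 89, 92, 114, 141, 155, 163, 169, 173, 173, 172, 166, 162, 162, 178, 212, 213, 196, 196, 209, 214, 217, 224, 231, 231, 230, 230, 230, 229, 229, 229, 229, 229]
t0 (0.026, 0.036) [60, 60, 60, 60, 65, 76, 86, 91, 94, 103, 112, 113, 104, 116, 125, 125, 113, 101, 94, 83, 76, 93, 170, 204, 205, 191, 205, 209, 213, 222, 233, 233, 233, 233, 233, 233, 233, 233, 233, 232]
prev (-0.036, -0.026) [116, 114, 115, 116, 117, 112, 95, 75, 78, 106, 135, 144, 145, 144, 142, 141, 141, 144, 151, 154, 138, 115, 95, 89, 93, 112, 138, 159, 161, 147, 123, 101, 106, 154, 195, 205, 184, 185, 180, 146]
prev (0.026, 0.036) [115, 115, 115, 115, 113, 101, 81, 63, 76, 102, 122, 132, 132, 132, 132, 132, 132, 132, 131, 125, 111, 94, 90, 90, 90, 88, 94, 110, 118, 110, 91, 76, 78, 114, 178, 199, 190, 192, 198, 174]
now (-0.036, -0.026) [116, 114, 115, 117, 118, 118, 111, 93, 112, 182, 205, 168, 145, 144, 142, 141, 140, 138, 136, 134, 140, 143, 135, 114, 98, 92, 90, 96, 113, 116, 109, 102, 104, 154, 197, 206, 181, 185, 185, 151]
now (0.026, 0.036) [115, 115, 115, 114, 114, 114, 107, 92, 101, 157, 176, 156, 131, 131, 132, 132, 132, 131, 132, 132, 131, 130, 111, 89, 81, 92, 91, 94, 97, 95, 85, 72, 69, 108, 185, 205, 187, 190, 201, 182]
[ 0.59747176 -0.25569336  0.15896712]
scene orange 99 X [89.9867 99.0988] Y [-30.4124  27.1703] Z [81.0775 99.095 ] ang ((59.34440231323242, 10.129481315612793), 89.62090301513672)
scene pad 32 X [61.3178 74.8197] Y [-36.0986 -13.1055] Z [48.6934 60.8584] ang ((18.35846710205078, 19.60770034790039), 44.40819549560547)
top orange 60 X [88.8458 97.7246] Y [-28.2248  31.9143] Z [ 62.3715 100.593 ] ang ((60.32590103149414, 9.410477638244629), 89.71696472167969)
top pad 76 X [62.1835 68.6548] Y [-35.9148  36.0991] Z [44.0069 64.8259] ang ((7.4118757247924805, 72.23385620117188), 0.7666496634483337)
```

The ram plate has moved on by about a tooth, the lever is back at rest and the gripper is clear. The last push of 13–14 N gives about 31–33 N at rest, so I'm handing in.

```bash
python3 -c "
from h import *
print(order.job_done())"
```

```text
the job is handed in; nothing more can be done
None
```

The valve stands square on the clamp bed, held at an estimated 31–33 N after six strokes; that force is worked out from the knob push and was not measured directly. The lever is back at rest, the gripper touches nothing, and the job was handed in at about 31 s with no verdict shown.

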